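# Change over the clamping jig: air the blank, dry-clamp the next strips

### The arm

A 6-joint arm with a two-finger parallel gripper is mounted at the origin on the work surface. World frame = base frame: x ahead of the robot, y to its left, z up, the work surface at z = 0. Lengths are in m, angles in rad, forces in N, time in s.
With the tool pointing down it reaches from about 0.25 to 0.725 m from the base axis. Payload 4 kg.
Tool frame: the origin (TCP) lies on the centre line of the jaws, within the pads' length; the fingertips stand 22 mm ahead of it and the grasp point (between the pads) lies 3 mm ahead of it (bot.tip_reach is the distance from the TCP to the fingertips, in m); z points along the fingers, y is the line along which they close (so a half turn about z gives the same grasp; the last joint's range is limited). The gripper opens to 85 mm and grips with 20 to 120 N. Pads are 22 mm wide; open, the fingers measure 114 mm over their backs; the gripper's body (76 mm by 85 mm) begins 54 mm behind the grasp point. The pads swing forward as they close: fully open they stand 13 mm farther back than shut.
Start: joints at [1.138, 0.241, 0.005, 1.335, 0, 1.571], TCP at [0.21, 0.454, 0.253] pointing down, gripper open.
Joint ranges: [-2.72, 2.72], [-1.05, 1.87], [-1.09, 1.28], [-1.99, 2.15], [-1.42, 1.44], [-3.14, 3.14]. Speed limits (rad/s): [2.79, 2.79, 3.14, 3.14, 3.14, 3.14].

### API

Orientations are given as a unit quaternion [x, y, z, w].
In Python, from workcell import bot gives the robot as it stands. The module is installed in compiled form; this text tells all that it offers.
- The arm moves only by the tool apply_moves, never from a script. Its argument "commands" is a list of rows, each a list of 4 numbers: the shift along the tool's x, y, z scaled (see below), then the turn about the tool's z scaled (see below). In form: [[tx, ty, tz, roll], ...]. A call has exactly 5 rows; each row shifts and turns the commanded pose from where the row before left it, along the tool's axes as they then stand; what a row does not reach is not made up. The controller multiplies each number of a shift by 20 mm and each number of a turn by 60 degrees. A row lasts 1/12 s, in which the tool goes at most 41.7 mm and 7.16 degrees, less where a joint would pass 70% of its speed; a pose out of reach is approached as far as the arm can. A call with a number of a shift or a turn outside -1 to 1 is refused whole. A call with a gripper value outside its range is refused whole. "claw" is the closure, from 0 (fully open) to 1 (shut), set as the call begins (left out, the last holds). The fingers move at their own pace and stop on an object; the grip force is fixed at half the most. Time passes only in rows, so rows that do not move let the fingers close, or fill a call up. It gives the time, the measured TCP pose, the force, the opening and the grip force at its end, in the units of the state.
- bot.get_obs(): the state, without advancing time (a new reading comes with each control period).
- bot.camera(name): name is "scene" or "top" or "wrist"; returns a dict with "image" (480x640x3 uint8, blue, green, red), "camera_matrix" (3x3 intrinsics, pixels), "R" (3x3) and "t" (3): a world point X has camera coordinates R X + t. Camera axes: x right, y down, z forward; pixel columns grow to the right and rows downward; lengths in m; the calibration is good to about 2 mm. A picture is of the moment at which its call begins. There is no depth.
- bot.job_done(): hands the job in; it is judged then, once.
The state is a dict: "clock": time; "joint_pos": joint angles; "joint_vel": joint speeds; "tau": joint torques, N m; "eef_pos": TCP position; "tool_rot": TCP orientation; "ft_force": force on the tool from outside, world axes, zero at the start; "ft_torque": the same for the moment, N m; "grip_width": finger opening in m; "grasp_force": force on a finger pad.
Only numpy, scipy, OpenCV 4.12 (cv2) and the standard library are available. Lean on these libraries where they do the work, as an engineer would, in place of code of your own. Each camera call takes 0.05 s, during which the arm holds its last target. There are 200 camera calls.

### The job

The glued-up blank in the clamping jig has set: slacken the jaw's wing knob, slide the jaw back, take the blank out and lay it squarely across both stickers to air. Then lay every loose strip from the bench in the jig, side by side and square against the fixed stop, centred across the jig with their ends level to about a centimetre, and slide the slack jaw up until you feel the whole row closed up with no gaps. Turn the knob clockwise until it is hard tight, and last lay the steel caul on top, lengthwise across the middle of the row so that it lies over every strip. Let go, and do not knock over or shove the tape measure and the wax tin.

Things in the scene. Friction and masses are not known exactly. Their poses are not given: they have to be found in the camera images.
- jig: clamping jig fixed to the bench: plywood base 160 mm (its x) by 360 mm (its y), 18 mm thick, a T-track flush in its middle. Origin: centre of the underside; x across the jig (along the strips when loaded), y along the track towards the fixed stop at the +y end. The stop is a grey laminate bar 140 mm wide and only 15 mm high above the base: strips and blank stand 17 mm proud of it and of the jaw
- stop_face (a point): middle of the fixed stop's clamping face, 145 mm along +y from the jig's origin and 16 mm above the base's top (34 mm above the bench)
- jaw (a joint): opening of the jig in m, from the fixed stop's face to the jaw's face, 0 to 0.235. The sliding jaw is a grey laminate bar 140 mm wide, 70 mm long along the track, 15 mm high; it slides with about 2 N of drag while its knob is slack and not at all when it is tight
- jaw_face (a point): middle of the jaw's clamping face (the face towards the fixed stop), 16 mm above the base's top; axes as the jig's
- knob (a joint): turn of the wing knob on the jaw in rad, 0 (fully slack) to 2.4 (end of thread); grows clockwise seen from above. Below 1.2 the jaw slides freely, from 2.0 up it is locked hard. At 0 the wing lies along the jig's x; at value k, k rad clockwise of that
- knob_grip (a point): point on the knob's axis at the height to grip, 62 mm above the bench, 42 mm behind the jaw's face. The black wing is a bar 58 mm long, 13 mm thick, 39 to 67 mm above the bench; turning takes less than 0.4 N m. Held by its wing, the jaw can also be slid along the track
- blank: finished glued-up blank, one dark and one light strip glued together: 140 (its x) x 64 (y) x 32 mm (z), 0.2 kg; origin at its centre. At the start it is clamped in the jig against the fixed stop, its x along the jig's x
- caul: steel caul bar (a plain weight that keeps the strips down), 120 mm (its x) x 36 (y) x 22 mm (z), about 0.7 kg; origin at its centre. Lies on the bench at the start. On the row it must stay clear of the knob's wing, which comes to about 13 mm of the jaw's face
- stickers: airing place fixed on the bench: white board 100 mm (x) by 190 mm (y), 6 mm thick, with two wooden stickers (battens) 15 mm square and 100 mm long along x, at y = -45 and +45 mm, their tops 21 mm above the bench. Origin: centre of the underside. The blank goes across both, its length along y
- strip1: rough-sawn hardwood strip, 140 mm long (its x), square in section so that any long face may be down; nominally 32 mm but sawn by eye, 30 to 34 mm; about 0.1 kg; origin at its centre. Lies on the bench at the start, or is absent
- strip2: rough-sawn hardwood strip, 140 mm long (its x), square in section so that any long face may be down; nominally 32 mm but sawn by eye, 30 to 34 mm; about 0.1 kg; origin at its centre. Lies on the bench at the start, or is absent
- strip3: rough-sawn hardwood strip, 140 mm long (its x), square in section so that any long face may be down; nominally 32 mm but sawn by eye, 30 to 34 mm; about 0.1 kg; origin at its centre. Lies on the bench at the start, or is absent
- strip4: rough-sawn hardwood strip, 140 mm long (its x), square in section so that any long face may be down; nominally 32 mm but sawn by eye, 30 to 34 mm; about 0.1 kg; origin at its centre. Lies on the bench at the start, or is absent
- tape: black tape measure standing on edge, 65 x 32 x 60 mm high; not part of the job; origin at its underside
- wax: steel wax tin, 84 mm across, 50 mm high; not part of the job; origin at its underside
There are look-alikes about, which are no part of the job. What is shaped like the strip3 but turquoise is not meant.

How it is judged:
By the outcome, as a careful person would: the job done as asked, in the order asked, and still so for the second after the job is handed in, with the robot touching nothing.
Of strip1, strip2, strip3, strip4 only 3 to 4 are there at a start; the rules pass over those that are not, and their reading is None.
At some moment in a run one of strip1, strip2, strip3, strip4 may be knocked a few centimetres aside while the robot is not near it.
Once in a run the grip may slacken for a moment while it holds something.
It also fails if it takes over 210 s, if anything falls off the work surface, if the arm or the gripper's body presses on something with over 40 N, if the wrist force passes 120 N, or if a joint passes its speed limit or range.

## Working session

There is one attempt and no reset: what is moved stays moved. The work goes in short steps, Python scripts to look and compute and a tool call to move; the robot and the scene stay as the last step left them, time stands still between calls to the robot, and variables do not carry over. Pictures are saved under pics/ and viewed, at most 14 in all, crops included, and the job is handed in when it is done.

Besides the shell and the picture viewer there is one more tool, called after "Call:" as name(argument=value, ...), one argument or row to a line, values as JSON. apply_moves: Moves the arm, as the interface text tells. Shifts and turns lie within -1 to 1; 1 stands for 20 mm of shift or 60 degrees of turn. Its arguments: {"type":"object","properties":{"commands":{"type":"array","items":{"type":"array","items":{"type":"number","minimum":-1,"maximum":1}}},"claw":{"type":"number"}},"required":["commands"]}

```bash
mkdir -p pics; cat > h.py <<'E'
from workcell import bot
import cv2, numpy as np
def snap(name,f):
    c=bot.camera(name); cv2.imwrite('pics/'+f+'.png',c['image'])
    np.savez('pics/'+f+'.npz',K=c['camera_matrix'],R=c['R'],t=c['t']); return c
def px2w(f,uv,z):
    d=np.load('pics/'+f+'.npz'); out=[]
    for u,v in uv:
        r=d['R'].T@np.linalg.solve(d['K'],[u,v,1.]); o=-d['R'].T@d['t']
        out.append(o+r*(z-o[2])/r[2])
    return np.array(out)
def w2px(f,P):
    d=np.load('pics/'+f+'.npz'); q=(d['K']@(d['R']@np.array(P).T+d['t'].reshape(3,1))).T
    return q[:,:2]/q[:,2:]
E
python3 - <<'E'
from h import *
snap('top','top1'); snap('scene','sc1')
o=bot.get_obs()
for k in o: print(k,np.round(o[k],3))
d=np.load('pics/top1.npz');print(d['K'],d['R'],d['t'])
E
```

```text
clock 0.1
joint_pos [ 1.138  0.241  0.004  1.335 -0.     1.571]
joint_vel [-0.001 -0.001  0.003 -0.001  0.001  0.001]
tau [ 0.0000e+00 -3.7314e+01  2.5301e+01  1.1000e-02 -0.0000e+00 -0.0000e+00]
eef_pos [0.209 0.453 0.253]
tool_rot [ 0.215  0.977 -0.001 -0.   ]
ft_force [ 0.346 -0.028 -0.028]
ft_torque [-0.052 -0.016 -0.033]
grasp_force 0.0
grip_width 0.085
[[451.64212288   0.         322.60179303]
 [  0.         451.64212288 236.73759121]
 [  0.           0.           1.        ]] [[-0.02372158 -0.99967323  0.00952479]
 [-0.99850638  0.0232227  -0.04945416]
 [ 0.04921681 -0.01068369 -0.99873098]] [-0.02171479  0.47045879  1.36105473]
```

View pics/top1.png

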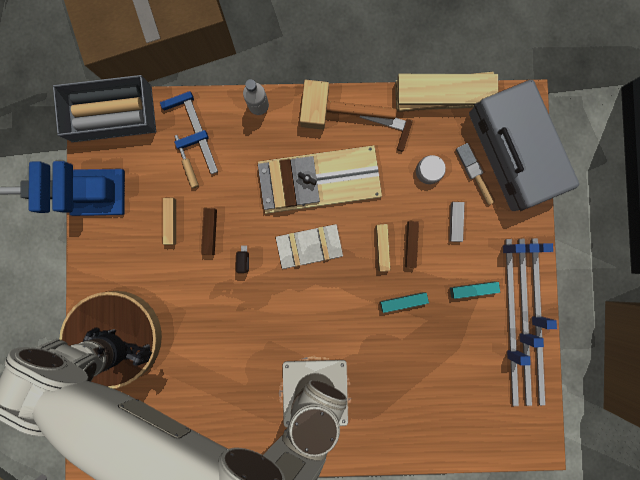

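View pics/sc1.png

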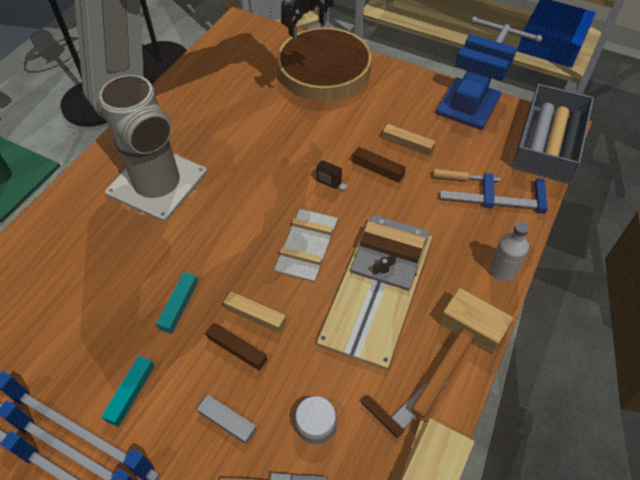

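The top view shows the jig at about (320,180) with its stop on the left (+y) and the blank clamped. There are four strips at (168,221), (209,231), (383,248) and (411,245). The caul is at (457,222), the stickers at (310,246), the tape at (242,260) and the wax at (431,169). The turquoise pieces are decoys. I'll enlarge this to measure.

```bash
python3 - <<'E'
from h import *
im=cv2.imread('pics/top1.png')
a=cv2.resize(im[140:290,150:350],None,fx=4,fy=4,interpolation=cv2.INTER_CUBIC); cv2.imwrite('pics/a.png',a)
a=cv2.resize(im[140:290,300:500],None,fx=4,fy=4,interpolation=cv2.INTER_CUBIC); cv2.imwrite('pics/b.png',a)
E
```

```text
(no output)
```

View pics/a.png

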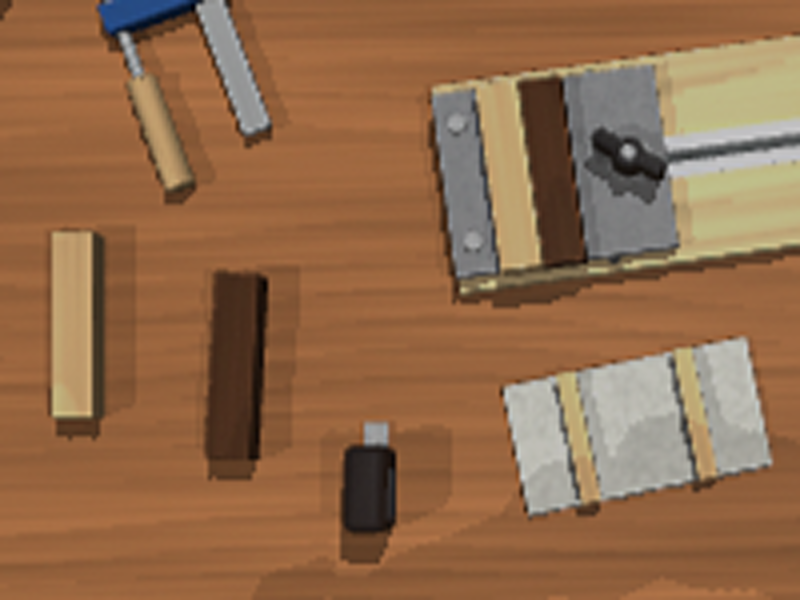

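View pics/b.png

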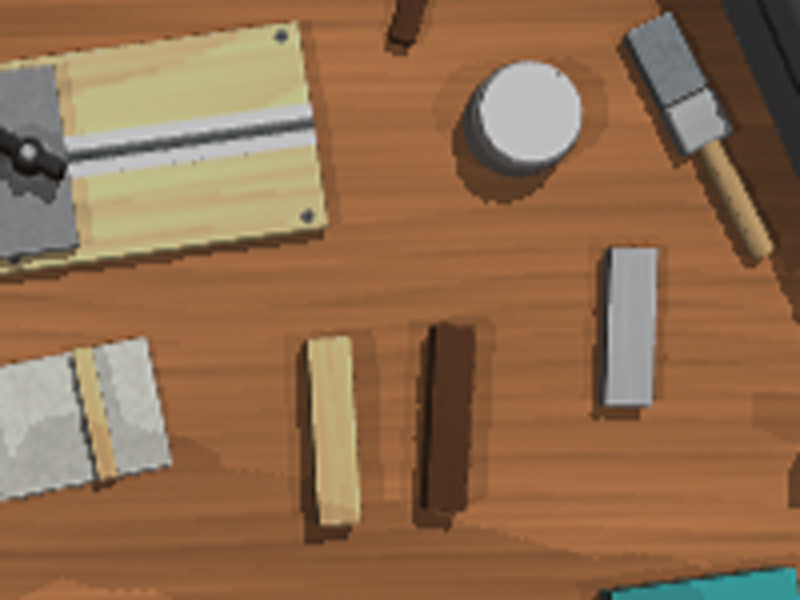

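```bash
cat > m.py <<'E'
from h import *
def cr(x0,y0,pts,s=4): return [(x0+(u+.5)/s-.5,y0+(v+.5)/s-.5) for u,v in pts]
def box(n,pts,z,x0,y0=140,f='top1',s=4):
    P=px2w(f,cr(x0,y0,pts,s),z); c=P.mean(0)
    l=(P[0]+P[1]-P[2]-P[3])[:2]/2
    e=[np.linalg.norm(P[i]-P[(i+1)%4])*1e3 for i in range(4)]
    print(n,np.round(c,4),'ang(01->23)',round(np.degrees(np.arctan2(l[1],l[0])),1),'edges',np.round(e)); return P
E
python3 - <<'E'
from m import *
box('A',[(51,231),(97,230),(100,415),(52,417)],.032,150)
box('B',[(214,271),(259,274),(252,459),(206,457)],.032,150)
box('C',[(307,338),(350,336),(359,522),(320,525)],.032,300)
box('D',[(434,325),(475,325),(466,510),(424,508)],.032,300)
box('caul',[(612,248),(657,248),(651,405),(606,404)],.022,300)
box('blank',[(478,82),(563,75),(585,262),(497,272)],.05,150)
box('jig',[(431,88),(898,22),(926,228),(458,285)],.018,150)
box('stk',[(502,386),(747,338),(771,464),(529,514)],.006,150)
box('tape',[(343,447),(394,447),(390,531),(343,531)],.06,150)
print('knob',px2w('top1',cr(150,140,[(628,152),(598,134),(660,170)]),.067))
print('wax',px2w('top1',cr(300,140,[(527,115)]),.05))
E
```

```text
A [0.5285 0.4274 0.032 ] ang(01->23) 0.2 edges [ 34. 139.  36. 139.]
B [0.4943 0.3101 0.032 ] ang(01->23) -2.9 edges [ 34. 139.  34. 139.]
C [ 0.4335 -0.213   0.032 ] ang(01->23) 1.6 edges [ 32. 139.  29. 140.]
D [ 0.4413 -0.3002  0.032 ] ang(01->23) -4.9 edges [ 31. 139.  31. 137.]
caul [ 0.5071 -0.4425  0.022 ] ang(01->23) -4.4 edges [ 34. 119.  34. 119.]
blank [0.6312 0.0835 0.05  ] ang(01->23) 5.0 edges [ 63. 141.  66. 143.]
jig [ 0.6473 -0.0269  0.018 ] ang(01->23) 6.4 edges [360. 160. 358. 152.]
stk [0.4429 0.0094 0.006 ] ang(01->23) 10.1 edges [190.  98. 188. 100.]
tape [0.3995 0.2062 0.06  ] ang(01->23) -2.2 edges [37. 61. 34. 61.]
knob [[ 0.64185166  0.01059464  0.067     ]
 [ 0.6556475   0.03231099  0.067     ]
 [ 0.62803271 -0.01257359  0.067     ]]
wax [[ 0.66457161 -0.36169838  0.05      ]]
```

Every size matches: strips 139 mm, caul 119 mm, blank about 142×64, jig 360×160. Jig yaw is about 6.4°, stickers about 10.1°, and the knob starts at about 2.2 rad. Next I'll turn the gripper square to the wing and hover over the knob.

Call:
apply_moves(
  commands=[
    [0,0,0,0.1075],
    [0,0,0,0.1075],
    [0,0,0,0.1075],
    [0,0,0,0.1075],
    [0,0,0,0.1075],
  ],
)

```text
clock: 0.52
eef_pos: [0.2096, 0.4536, 0.2528]
tool_rot: [0.48, 0.877, -0.001, 0.0]
ft_force: [-1.0, 0.3, 0.3]
grip_width: 0.0854
grasp_force: 0.0
```

Call:
apply_moves(
  commands=[
    [0,0,0,0.1075],
    [0,0,0,0.1075],
    [0,0,0,0.1075],
    [0,0,0,0.1075],
    [0,0,0,0.1075],
  ],
)

```text
clock: 0.93
eef_pos: [0.2095, 0.4536, 0.2528]
tool_rot: [0.705, 0.709, -0.001, 0.0]
ft_force: [-0.8, -1.1, 0.3]
grip_width: 0.0854
grasp_force: 0.0
```

Call:
apply_moves(
  commands=[
    [0,0,0,0.1075],
    [0,0,0,0.1075],
    [0,0,0,0.1075],
    [0,0,0,0.1075],
    [0,0,0,0.1075],
  ],
)

```text
clock: 1.35
eef_pos: [0.2337, 0.4406, 0.2528]
tool_rot: [0.86, 0.51, -0.007, -0.011]
ft_force: [0.7, -0.1, 0.3]
grip_width: 0.0852
grasp_force: 0.0
```

Call:
apply_moves(
  commands=[
    [-0.25,1,0,0],
    [-0.25,1,0,0],
    [-0.25,1,0,0],
    [-0.25,1,0,0],
    [-0.25,1,0,0],
  ],
)

```text
clock: 1.77
eef_pos: [0.3125, 0.3674, 0.2503]
tool_rot: [0.862, 0.507, -0.007, -0.01]
ft_force: [0.5, 0.2, 0.3]
grip_width: 0.0856
grasp_force: 0.0
```

Call:
apply_moves(
  commands=[
    [-0.25,1,0,0],
    [-0.25,1,0,0],
    [-0.25,1,0,0],
    [-0.25,1,0,0],
    [-0.25,1,0,0],
  ],
)

```text
clock: 2.18
eef_pos: [0.3877, 0.297, 0.2479]
tool_rot: [0.862, 0.507, -0.007, -0.01]
ft_force: [-1.0, 0.7, 0.2]
grip_width: 0.0852
grasp_force: 0.0
```

Call:
apply_moves(
  commands=[
    [-0.25,1,0,0],
    [-0.25,1,0,0],
    [-0.25,1,0,0],
    [-0.25,1,0,0],
    [-0.25,1,0,0],
  ],
)

```text
clock: 2.6
eef_pos: [0.4628, 0.2266, 0.2455]
tool_rot: [0.862, 0.507, -0.007, -0.01]
ft_force: [0.8, 0.6, 0.2]
grip_width: 0.0853
grasp_force: 0.0
```

Call:
apply_moves(
  commands=[
    [-0.25,1,0,0],
    [-0.25,1,0,0],
    [-0.25,1,0,0],
    [-0.25,1,0,0],
    [-0.25,1,0,0],
  ],
)

```text
clock: 3.02
eef_pos: [0.538, 0.1562, 0.2429]
tool_rot: [0.862, 0.507, -0.007, -0.011]
ft_force: [0.1, 0.8, -0.3]
grip_width: 0.0857
grasp_force: 0.0
```

Call:
apply_moves(
  commands=[
    [-0.25,1,0,0],
    [-0.25,1,0,0],
    [-0.25,1,0,0],
    [-0.25,1,0,0],
    [-0.25,1,0,0],
  ],
)

```text
clock: 3.43
eef_pos: [0.6133, 0.0858, 0.2404]
tool_rot: [0.862, 0.507, -0.007, -0.011]
ft_force: [0.7, -0.1, 0.1]
grip_width: 0.0852
grasp_force: 0.0
```

Call:
apply_moves(
  commands=[
    [-0.25,1,0,0],
    [-0.25,1,0,0],
    [-0.25,1,0,0],
    [-0.25,1,0,0],
    [-0.25,1,0,0],
  ],
)

```text
clock: 3.85
eef_pos: [0.6884, 0.0154, 0.2378]
tool_rot: [0.862, 0.507, -0.007, -0.011]
ft_force: [-0.6, 0.1, 1.2]
grip_width: 0.0856
grasp_force: 0.0
```

```bash
cat >> m.py <<'E'
def yaw(o):
    x,y,z,w=o['tool_rot']; return np.degrees(np.arctan2(1-2*(x*x+z*z),2*(x*y-w*z)))
def st():
    o=bot.get_obs(); print('t',round(o['clock'],2),'p',np.round(o['eef_pos'],4),'yaw',round(yaw(o),2),'q6',round(o['joint_pos'][5],2),'F',np.round(o['ft_force'],1),'w',round(float(o['grip_width']),4),'g',round(float(o['grasp_force']),1)); return o
def go(x,y,z,th=None,cur=None):
    o=bot.get_obs(); p,c=(o['eef_pos'],yaw(o)) if cur is None else (np.array(cur[:3]),cur[3])
    if th is None: th=c
    r=(c-th+180)%360-180; d=np.array([x,y,z])-p; a=np.radians(th)
    print('-> roll',round(r/60,3),'then x',round((-d[0]*np.sin(a)+d[1]*np.cos(a))/.02,2),'y',round((d[0]*np.cos(a)+d[1]*np.sin(a))/.02,2),'z',round(-d[2]/.02,2))
E
python3 - <<'E'
from m import *
st(); snap('wrist','w1')
P=[(.642,.0106,.067),(.6556,.0323,.067),(.628,-.0126,.067)]
print(w2px('w1',P))
E
```

```text
t 3.85 p [0.6884 0.0154 0.2378] yaw -29.1 q6 2.1 F [-0.6  0.1  1.2] w 0.0856 g 0.0
[[270.10842001 248.15581938]
 [270.72718578 217.7996922 ]
 [270.030604   278.73534346]]
```

View pics/w1.png

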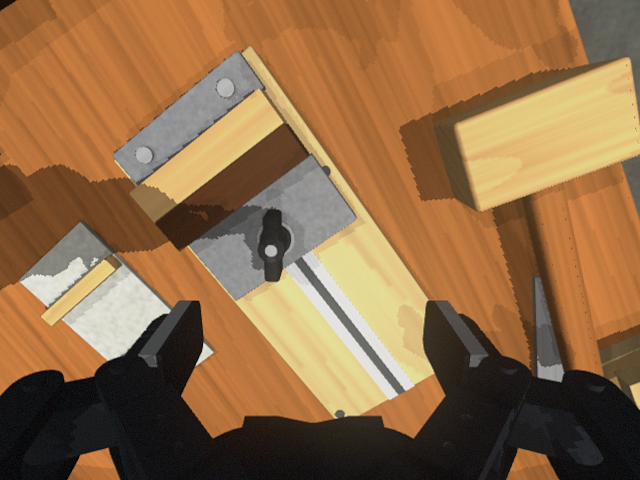

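The wrist view shows the knob hub at (271,250) against a predicted (270,248), so the calibration holds. Joint 6 hit its limit during the roll, which left a tilt of about 1.5°. I'll plan with the full rotation matrix and keep q6 within ±3 rad.

```bash
cat >> m.py <<'E'
from scipy.spatial.transform import Rotation as Ro
def go(x,y,z,th=None,cur=None):
    o=bot.get_obs(); p=o['eef_pos'] if cur is None else np.array(cur); c=yaw(o)
    if th is None: th=c
    r=(c-th+180)%360-180
    R=Ro.from_quat(o['tool_rot'])*Ro.from_euler('z',r,degrees=True)
    d=R.inv().apply(np.array([x,y,z])-p)/.02
    print('-> roll',round(r/60,3),'then xyz',np.round(d,2),'q6 end~',round(np.arctan2(y,x)+np.pi/2-np.radians(th),2))
E
python3 - <<'E'
from m import *
o=st(); print(Ro.from_quat(o['tool_rot']).as_matrix()[:,2])
go(.642,.0106,.105,-31.6); go(.642,.0106,.065,-31.6,(.642,.0106,.105))
E
```

```text
t 3.9 p [0.6905 0.0122 0.2366] yaw -29.28 q6 2.1 F [-0.3 -1.5 -0.7] w 0.0854 g 0.0
[-0.02207658  0.00938775 -0.99971221]
-> roll 0.039 then xyz [-1.31 -1.87  6.63] q6 end~ 2.14
-> roll 0.039 then xyz [0.01 0.05 2.  ] q6 end~ 2.14
```

Call:
apply_moves(
  commands=[
    [-0.26,-0.37,1,0.039],
    [-0.26,-0.37,1,0],
    [-0.26,-0.37,1,0],
    [-0.26,-0.37,1,0],
    [-0.26,-0.37,1,0],
  ],
  claw=0.5,
)

```text
clock: 4.32
eef_pos: [0.6397, 0.014, 0.1381]
tool_rot: [0.872, 0.489, -0.007, -0.011]
ft_force: [0.9, 0.1, -0.6]
grip_width: 0.0429
grasp_force: 0.0
```

Call:
apply_moves(
  commands=[
    [0,0,0.8,0],
    [0,0,0.8,0],
    [0,0,0,0],
    [0,0,0,0],
    [0,0,0,0],
  ],
)

```text
clock: 4.73
eef_pos: [0.6406, 0.0145, 0.1083]
tool_rot: [0.872, 0.489, -0.006, -0.01]
ft_force: [0.5, -0.2, 0.2]
grip_width: 0.0425
grasp_force: 0.0
```

```bash
python3 - <<'E'
from m import *
st(); go(.642,.0106,.065,-31.6)
E
```

```text
t 4.73 p [0.6406 0.0145 0.1083] yaw -31.43 q6 2.14 F [ 0.5 -0.2  0.2] w 0.0425 g 0.0
-> roll 0.003 then xyz [-0.12  0.21  2.16] q6 end~ 2.14
```

Call:
apply_moves(
  commands=[
    [-0.06,0.1,0.55,0],
    [-0.06,0.1,0.55,0],
    [0,0,0.55,0],
    [0,0,0.5,0],
    [0,0,0,0],
  ],
)

```text
clock: 5.15
eef_pos: [0.6391, 0.0107, 0.061]
tool_rot: [0.872, 0.489, -0.009, -0.012]
ft_force: [-0.3, -0.2, -0.8]
grip_width: 0.0427
grasp_force: 0.0
```

Call:
apply_moves(
  commands=[
    [0,0,0,0],
    [0,0,0,0],
    [0,0,0,0],
    [0,0,0,0],
    [0,0,0,0],
  ],
  claw=1,
)

```text
clock: 5.57
eef_pos: [0.6417, 0.0108, 0.0651]
tool_rot: [0.872, 0.489, -0.006, -0.01]
ft_force: [0.1, -0.4, -1.1]
grip_width: 0.012
grasp_force: 61.2
```

```bash
python3 - <<'E'
from m import *
o=st(); print(o['ft_torque'])
E
```

```text
t 5.57 p [0.6417 0.0108 0.0651] yaw -31.42 q6 2.13 F [ 0.1 -0.4 -1.1] w 0.012 g 61.2
[-0.20938213 -0.24141193  0.03162067]
```

Gripped at 12 mm with almost no side load. Now I'll turn it counter-clockwise by about 122°.

Call:
apply_moves(
  commands=[
    [0,0,0,-0.1],
    [0,0,0,-0.1],
    [0,0,0,-0.1],
    [0,0,0,-0.1],
    [0,0,0,-0.1],
  ],
)

```text
clock: 5.98
eef_pos: [0.6411, 0.0108, 0.065]
tool_rot: [0.714, 0.7, -0.004, -0.012]
ft_force: [-1.2, 0.8, 0.2]
grip_width: 0.0118
grasp_force: 61.2
```

Call:
apply_moves(
  commands=[
    [0,0,0,-0.1],
    [0,0,0,-0.1],
    [0,0,0,-0.1],
    [0,0,0,-0.1],
    [0,0,0,-0.1],
  ],
)

```text
clock: 6.4
eef_pos: [0.6405, 0.0108, 0.0649]
tool_rot: [0.509, 0.861, -0.001, -0.013]
ft_force: [-2.9, -0.3, 0.8]
grip_width: 0.0118
grasp_force: 61.2
```

Call:
apply_moves(
  commands=[
    [0,0,0,-0.1],
    [0,0,0,-0.1],
    [0,0,0,-0.1],
    [0,0,0,-0.1],
    [0,0,0,-0.1],
  ],
)

```text
clock: 6.82
eef_pos: [0.64, 0.0102, 0.0649]
tool_rot: [0.269, 0.963, 0.002, -0.013]
ft_force: [-3.6, -1.4, 1.9]
grip_width: 0.0119
grasp_force: 61.2
```

Call:
apply_moves(
  commands=[
    [0,0,0,-0.1],
    [0,0,0,-0.1],
    [0,0,0,-0.1],
    [0,0,0,-0.1],
    [0,0,0,-0.1],
  ],
)

```text
clock: 7.23
eef_pos: [0.6399, 0.0096, 0.0648]
tool_rot: [0.01, 1.0, 0.004, -0.012]
ft_force: [-3.7, -2.4, 1.7]
grip_width: 0.0123
grasp_force: 61.3
```

Call:
apply_moves(
  commands=[
    [0,0,0,0],
    [0,0,0,0],
    [0,0,0,0],
    [0,0,0,0],
    [0,0,0,0],
  ],
)

```text
clock: 7.65
eef_pos: [0.6399, 0.0096, 0.0648]
tool_rot: [0.013, 1.0, 0.004, -0.012]
ft_force: [-4.4, -2.1, 1.6]
grip_width: 0.0117
grasp_force: 61.3
```

```bash
python3 - <<'E'
from m import *
o=st(); print(o['ft_torque'])
j=np.radians(96.4); u=np.array([np.cos(j),np.sin(j)])
p=o['eef_pos']; q=p[:2]-u*.165; go(q[0],q[1],p[2])
E
```

```text
t 7.65 p [0.6399 0.0096 0.0648] yaw 88.53 q6 0.04 F [-4.4 -2.1  1.6] w 0.0117 g 61.3
[-0.86791985  0.48160513  0.06678871]
-> roll 0.0 then xyz [-1.13 -8.17 -0.1 ] q6 end~ -0.2
```

Call:
apply_moves(
  commands=[
    [-0.075,-0.545,-0.007,0],
    [-0.075,-0.545,-0.007,0],
    [-0.075,-0.545,-0.007,0],
    [-0.075,-0.545,-0.007,0],
    [-0.075,-0.545,-0.007,0],
  ],
)

```text
clock: 8.07
eef_pos: [0.6463, -0.0435, 0.0648]
tool_rot: [0.012, 1.0, 0.006, -0.012]
ft_force: [-3.6, 2.2, 1.4]
grip_width: 0.0119
grasp_force: 61.3
```

Call:
apply_moves(
  commands=[
    [-0.075,-0.545,-0.007,0],
    [-0.075,-0.545,-0.007,0],
    [-0.075,-0.545,-0.007,0],
    [-0.075,-0.545,-0.007,0],
    [-0.075,-0.545,-0.007,0],
  ],
)

```text
clock: 8.48
eef_pos: [0.6529, -0.0987, 0.0648]
tool_rot: [0.012, 1.0, 0.006, -0.012]
ft_force: [-4.3, 3.3, 2.2]
grip_width: 0.0118
grasp_force: 61.3
```

Call:
apply_moves(
  commands=[
    [-0.075,-0.545,-0.007,0],
    [-0.075,-0.545,-0.007,0],
    [-0.075,-0.545,-0.007,0],
    [-0.075,-0.545,-0.007,0],
    [-0.075,-0.545,-0.007,0],
  ],
)

```text
clock: 8.9
eef_pos: [0.6595, -0.1539, 0.0648]
tool_rot: [0.012, 1.0, 0.006, -0.011]
ft_force: [-3.5, 2.8, 3.2]
grip_width: 0.012
grasp_force: 61.4
```

Call:
apply_moves(
  commands=[
    [0,0,0,0],
    [0,0,0,0],
    [0,0,0,0],
    [0,0,0,0],
    [0,0,0,0],
  ],
)

```text
clock: 9.32
eef_pos: [0.6596, -0.1541, 0.0648]
tool_rot: [0.013, 1.0, 0.004, -0.011]
ft_force: [-3.3, -1.7, 3.4]
grip_width: 0.0115
grasp_force: 61.5
```

Call:
apply_moves(
  commands=[
    [0,0,0,0],
    [0,0,0,0],
    [0,0,-1,0],
    [0,0,-1,0],
    [0,0,-1,0],
  ],
  claw=0.3,
)

```text
clock: 9.73
eef_pos: [0.6616, -0.1531, 0.1245]
tool_rot: [0.012, 1.0, 0.006, -0.011]
ft_force: [0.5, 0.3, 1.0]
grip_width: 0.0598
grasp_force: 0.0
```

```bash
python3 - <<'E'
from m import *
o=st()
B=(.6312,.0835); 
go(*B,.13,96); go(*B,.058,96,(*B,.13))
E
```

```text
t 9.73 p [ 0.6616 -0.1531  0.1245] yaw 88.61 q6 -0.21 F [0.5 0.3 1. ] w 0.0598 g 0.0
-> roll -0.123 then xyz [ 0.28 11.93 -0.1 ] q6 end~ 0.03
-> roll -0.123 then xyz [-0.07 -0.05  3.6 ] q6 end~ 0.03
```

Call:
apply_moves(
  commands=[
    [0,0,0,-0.045],
    [0,0,0,-0.045],
    [0,0,0,-0.045],
    [0,1,0,0],
    [0,1,0,0],
  ],
  claw=0,
)

```text
clock: 10.15
eef_pos: [0.6572, -0.1142, 0.1249]
tool_rot: [-0.057, 0.998, 0.007, -0.01]
ft_force: [0.7, 0.3, -1.1]
grip_width: 0.0855
grasp_force: 0.0
```

Call:
apply_moves(
  commands=[
    [0.05,1,0,0],
    [0.05,1,0,0],
    [0.05,1,0,0],
    [0.05,1,0,0],
    [0.05,1,0,0],
  ],
)

```text
clock: 10.57
eef_pos: [0.6403, -0.0136, 0.1265]
tool_rot: [-0.059, 0.998, 0.007, -0.01]
ft_force: [0.1, 0.7, -0.1]
grip_width: 0.0854
grasp_force: 0.0
```

Call:
apply_moves(
  commands=[
    [0,1,0,0],
    [0,1,0,0],
    [0,1,0,0],
    [0,1,0,0],
    [0,0.9,0,0],
  ],
)

```text
clock: 10.98
eef_pos: [0.6289, 0.0841, 0.1279]
tool_rot: [-0.059, 0.998, 0.007, -0.01]
ft_force: [-0.0, -0.4, -0.7]
grip_width: 0.0854
grasp_force: 0.0
```

Call:
apply_moves(
  commands=[
    [0,0,0,0],
    [0,0,0,0],
    [0,0,0,0],
    [0,0,0,0],
    [0,0,0,0],
  ],
)

```text
clock: 11.4
eef_pos: [0.6288, 0.081, 0.1278]
tool_rot: [-0.058, 0.998, 0.006, -0.01]
ft_force: [0.2, -0.5, -0.1]
grip_width: 0.0855
grasp_force: 0.0
```

```bash
python3 - <<'E'
from m import *
o=st();print(bot.tip_reach)
go(.6325,.0838,.06,96.7)
c=snap('wrist','w2')
P=[]
J=lambda x,y,z:(.629+x*np.cos(np.radians(6.7))-y*np.sin(np.radians(6.7)),.116+x*np.sin(np.radians(6.7))+y*np.cos(np.radians(6.7)),z)
print(w2px('w2',[J(-.07,0,.05),J(.07,0,.05),J(.07,-.064,.05),J(-.07,-.064,.05)]))
E
```

```text
t 11.4 p [0.6288 0.081  0.1278] yaw 96.59 q6 0.01 F [ 0.2 -0.5 -0.1] w 0.0855 g 0.0
0.022
-> roll -0.002 then xyz [-0.27  0.07  3.39] q6 end~ 0.01
[[380.10575093 139.23644016]
 [369.48036175 374.62048611]
 [264.98035026 375.63513291]
 [255.17867351 139.4882532 ]]
```

View pics/w2.png

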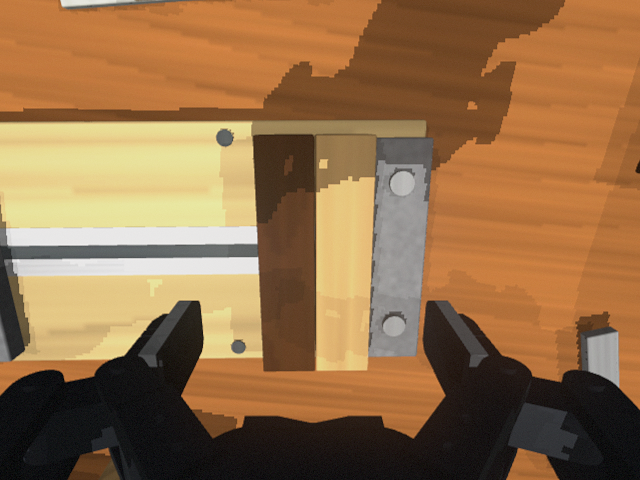

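The blank's corners at (253,136) and (368,371) are within 2 mm of prediction, so its centre is about (0.631, 0.083). Descending.

Call:
apply_moves(
  commands=[
    [-0.05,0.08,0.9,0],
    [-0.05,0,0.9,0],
    [-0.05,0,0.9,0],
    [0,0,0.7,0],
    [0,0,0,0],
  ],
)

```text
clock: 11.87
eef_pos: [0.6274, 0.0836, 0.0561]
tool_rot: [-0.058, 0.998, 0.006, -0.014]
ft_force: [-0.5, -0.7, -0.9]
grip_width: 0.0854
grasp_force: 0.0
```

Call:
apply_moves(
  commands=[
    [0,0,0.05,0],
    [0,0,0.05,0],
    [0,0,0.05,0],
    [0,0,0,0],
    [0,0,0,0],
  ],
)

```text
clock: 12.28
eef_pos: [0.6304, 0.0846, 0.0578]
tool_rot: [-0.058, 0.998, 0.006, -0.01]
ft_force: [0.6, 0.2, -0.4]
grip_width: 0.0853
grasp_force: 0.0
```

Call:
apply_moves(
  commands=[
    [0,0,0.05,0],
    [0,0,0.05,0],
    [0,0,0.05,0],
    [0,0,0,0],
    [0,0,0,0],
  ],
)

```text
clock: 12.7
eef_pos: [0.6296, 0.0846, 0.0536]
tool_rot: [-0.058, 0.998, 0.006, -0.011]
ft_force: [-0.2, -0.2, -0.1]
grip_width: 0.0857
grasp_force: 0.0
```

Call:
apply_moves(
  commands=[
    [0,-0.08,0,0],
    [0,0,0,0],
    [0,0,0,0],
    [0,0,0,0],
    [0,0,0,0],
  ],
  claw=1,
)

```text
clock: 13.12
eef_pos: [0.6303, 0.083, 0.0543]
tool_rot: [-0.058, 0.998, 0.006, -0.01]
ft_force: [0.3, -0.9, 3.4]
grip_width: 0.062
grasp_force: 68.2
```

Call:
apply_moves(
  commands=[
    [0,0,-0.2,0],
    [0,0,-0.4,0],
    [0,0,-0.8,0],
    [0,0,-1,0],
    [0,0,-0.8,0],
  ],
)

```text
clock: 13.53
eef_pos: [0.631, 0.0823, 0.1187]
tool_rot: [-0.058, 0.998, 0.006, -0.011]
ft_force: [1.0, 0.1, -1.2]
grip_width: 0.0622
grasp_force: 67.7
```

```bash
python3 - <<'E'
from m import *
o=st()
go(.443,.0095,.11,10.1); go(.443,.0095,.058,10.1,(.443,.0095,.11))
E
```

```text
t 13.53 p [0.631  0.0823 0.1187] yaw 96.66 q6 0.01 F [ 1.   0.1 -1.2] w 0.0622 g 67.7
-> roll 1.443 then xyz [-1.94 -9.88  0.6 ] q6 end~ 1.42
-> roll 1.443 then xyz [-0.04  0.05  2.6 ] q6 end~ 1.42
```

Call:
apply_moves(
  commands=[
    [0,0,0,0.0965],
    [0,0,0,0.0965],
    [0,0,0,0.0965],
    [0,0,0,0.0965],
    [0,0,0,0.0965],
  ],
)

```text
clock: 13.95
eef_pos: [0.631, 0.0823, 0.1179]
tool_rot: [0.196, 0.981, 0.003, -0.012]
ft_force: [-0.4, 0.1, -2.0]
grip_width: 0.0622
grasp_force: 67.7
```

Call:
apply_moves(
  commands=[
    [0,0,0,0.0965],
    [0,0,0,0.0965],
    [0,0,0,0.0965],
    [0,0,0,0.0965],
    [0,0,0,0.0965],
  ],
)

```text
clock: 14.37
eef_pos: [0.6309, 0.0823, 0.1178]
tool_rot: [0.435, 0.901, 0.0, -0.013]
ft_force: [-0.4, 0.6, -0.5]
grip_width: 0.0625
grasp_force: 67.7
```

Call:
apply_moves(
  commands=[
    [0,0,0,0.0965],
    [0,0,0,0.0965],
    [0,0,0,0.0965],
    [0,0,0,0.0965],
    [0,0,0,0.0965],
  ],
)

```text
clock: 14.78
eef_pos: [0.6309, 0.0823, 0.1177]
tool_rot: [0.646, 0.763, -0.003, -0.012]
ft_force: [1.2, 0.1, -2.2]
grip_width: 0.0624
grasp_force: 67.7
```

Call:
apply_moves(
  commands=[
    [-0.2,-1,0,0],
    [-0.2,-1,0,0],
    [-0.2,-1,0,0],
    [-0.2,-1,0,0],
    [-0.2,-1,0,0],
  ],
)

```text
clock: 15.2
eef_pos: [0.535, 0.0453, 0.1194]
tool_rot: [0.644, 0.765, -0.003, -0.012]
ft_force: [0.4, -0.0, -1.5]
grip_width: 0.0627
grasp_force: 67.7
```

Call:
apply_moves(
  commands=[
    [-0.2,-1,0,0],
    [-0.2,-1,0,0],
    [-0.2,-1,0,0],
    [-0.2,-1,0,0],
    [-0.2,-0.9,0,0],
  ],
)

```text
clock: 15.62
eef_pos: [0.4416, 0.0088, 0.1213]
tool_rot: [0.644, 0.765, -0.003, -0.012]
ft_force: [-0.7, -0.4, -1.6]
grip_width: 0.0626
grasp_force: 67.7
```

Call:
apply_moves(
  commands=[
    [0,0,0,0],
    [0,0,0,0],
    [0,0,0,0],
    [0,0,0,0],
    [0,0,0,0],
  ],
)

```text
clock: 16.03
eef_pos: [0.4439, 0.0094, 0.1211]
tool_rot: [0.644, 0.765, -0.002, -0.012]
ft_force: [-0.2, -0.2, -1.7]
grip_width: 0.0624
grasp_force: 67.6
```

```bash
python3 - <<'E'
from m import *
o=st(); go(.443,.0095,.061,10.1)
snap('wrist','w3')
c,s=np.cos(np.radians(10.1)),np.sin(np.radians(10.1))
print(w2px('w3',[(.443+x*c-y*s,.0095+x*s+y*c,.006) for x,y in [(.05,.095),(.05,-.095),(-.05,-.095),(-.05,.095)]]))
E
```

```text
t 16.03 p [0.4439 0.0094 0.1211] yaw 9.85 q6 1.41 F [-0.2 -0.2 -1.7] w 0.0624 g 67.6
-> roll -0.004 then xyz [-0.03  0.01  3.01] q6 end~ 1.42
[[399.40731888  82.78340119]
 [383.74321716 365.66102184]
 [245.41165458 364.5129051 ]
 [228.17723332  83.87195453]]
```

View pics/w3.png

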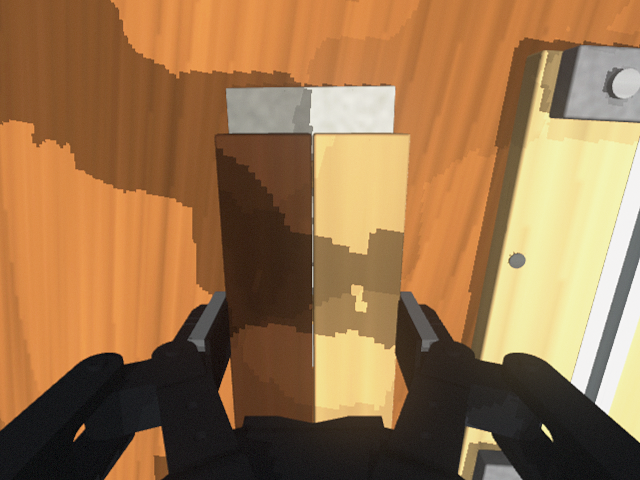

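The blank is square over the board: board edge row 86 spans 227–395, blank 216–409. Lowering.

Call:
apply_moves(
  commands=[
    [0,0,0.8,0],
    [0,0,0.8,0],
    [0,0,0.8,0],
    [0,0,0.4,0],
    [0,0,0.1,0],
  ],
)

```text
clock: 16.5
eef_pos: [0.4407, 0.0099, 0.0615]
tool_rot: [0.644, 0.765, -0.004, -0.013]
ft_force: [-0.3, 0.1, -1.7]
grip_width: 0.0623
grasp_force: 67.6
```

Call:
apply_moves(
  commands=[
    [0,0,0.1,0],
    [0,0,0,0],
    [0,0,0,0],
    [0,0,0,0],
    [0,0,0,0],
  ],
)

```text
clock: 16.92
eef_pos: [0.4424, 0.0098, 0.0617]
tool_rot: [0.644, 0.765, -0.002, -0.011]
ft_force: [0.5, -1.4, -1.4]
grip_width: 0.0624
grasp_force: 67.6
```

Call:
apply_moves(
  commands=[
    [0,0,0.05,0],
    [0,0,0.05,0],
    [0,0,0.05,0],
    [0,0,0.05,0],
    [0,0,0,0],
  ],
)

```text
clock: 17.33
eef_pos: [0.4419, 0.0097, 0.0581]
tool_rot: [0.644, 0.765, -0.002, -0.012]
ft_force: [-3.3, -1.5, 7.8]
grip_width: 0.0625
grasp_force: 68.8
```

Call:
apply_moves(
  commands=[
    [0,0,0,0],
    [0,0,0,0],
    [0,0,0,0],
    [0,0,0,0],
    [0,0,0,0],
  ],
)

```text
clock: 17.75
eef_pos: [0.4419, 0.0097, 0.0581]
tool_rot: [0.644, 0.765, -0.002, -0.012]
ft_force: [-3.7, -1.2, 7.9]
grip_width: 0.0625
grasp_force: 68.8
```

Call:
apply_moves(
  commands=[
    [0,0,0,0],
    [0,0,0,0],
    [0,0,0,0],
    [0,0,0,0],
    [0,0,0,0],
  ],
  claw=0,
)

```text
clock: 18.17
eef_pos: [0.4416, 0.0099, 0.0569]
tool_rot: [0.644, 0.765, -0.003, -0.012]
ft_force: [0.1, -0.2, 0.2]
grip_width: 0.0856
grasp_force: 0.0
```

Call:
apply_moves(
  commands=[
    [0,0,-0.3,0],
    [0,0,-1,0],
    [0,0,-1,0],
    [0,0,-1,0],
    [0,0,-1,0],
  ],
)

```text
clock: 18.58
eef_pos: [0.4434, 0.0089, 0.1442]
tool_rot: [0.644, 0.765, -0.003, -0.012]
ft_force: [0.0, -0.2, -0.2]
grip_width: 0.0852
grasp_force: 0.0
```

Call:
apply_moves(
  commands=[
    [0,0,-1,0],
    [0,0,0,0],
    [0,0,0,0],
    [0,0,0,0],
    [0,0,0,0],
  ],
)

```text
clock: 19.0
eef_pos: [0.443, 0.0086, 0.162]
tool_rot: [0.644, 0.765, -0.003, -0.013]
ft_force: [-0.4, -0.3, 0.2]
grip_width: 0.0854
grasp_force: 0.0
```

```bash
python3 - <<'E'
from m import *
o=st(); go(.4943,.3101,.15,87.1); go(.4943,.3101,.041,87.1,(.4943,.3101,.15))
snap('top','top2'); im=cv2.imread('pics/top2.png')
a=cv2.resize(im[140:290,150:350],None,fx=4,fy=4,interpolation=cv2.INTER_CUBIC); cv2.imwrite('pics/c.png',a)
b=cv2.resize(im[140:290,300:500],None,fx=4,fy=4,interpolation=cv2.INTER_CUBIC)
cv2.imwrite('pics/diff.png',cv2.absdiff(im,cv2.imread('pics/top1.png')))
a1=cv2.imread('pics/top1.png')
for n,(x0,x1,y0,y1) in dict(A=(155,182,192,250),B=(198,222,200,262),C=(370,396,218,278),D=(398,424,215,275),caul=(445,470,195,248)).items():
    print(n,cv2.absdiff(im,a1)[y0:y1,x0:x1].mean())
E
```

```text
t 19.0 p [0.443  0.0086 0.162 ] yaw 9.83 q6 1.41 F [-0.4 -0.3  0.2] w 0.0854 g 0.0
-> roll -1.288 then xyz [-1.81 15.18  0.71] q6 end~ 0.61
-> roll -1.288 then xyz [-0.13 -0.06  5.45] q6 end~ 0.61
A 3.7596849723286505
B 7.867831541218638
C 7.467307692307692
D 4.286965811965812
caul 16.382389937106918
```

View pics/c.png

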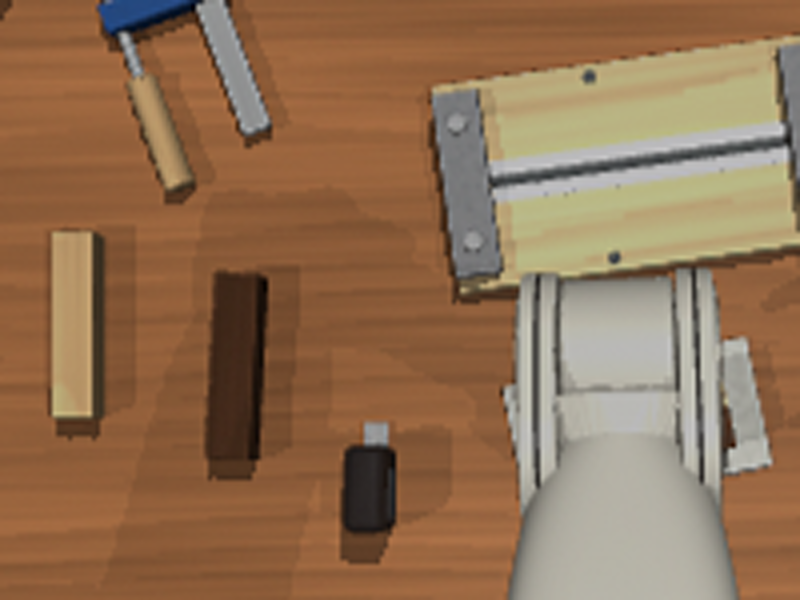

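Strips A and B and the tape are where they were at the start, and the jaw is back. Next I'll refine the jig frame from the stop edge and track, and move to strip B.

```bash
python3 - <<'E'
from m import *
f=px2w('top2',cr(150,140,[(479,90),(501,272)]),.033); t=px2w('top2',cr(150,140,[(493,176),(785,138)]),.018)
print(f.mean(0),np.degrees(np.arctan2(*(f[0]-f[1])[1::-1])),np.linalg.norm(f[0]-f[1]))
print(t,np.degrees(np.arctan2(*(t[0]-t[1])[1::-1]))-90)
d=px2w('top2',cr(150,140,[(589,76),(614,257)]),.018);print(d,np.degrees(np.arctan2(*(d[0]-d[1])[1::-1])))
E
```

```text
[0.62853259 0.11549893 0.033     ] 5.792086914466785 0.13879251811396245
[[ 0.63465193  0.11461924  0.018     ]
 [ 0.65889224 -0.10814829  0.018     ]] 6.210171111295281
[[0.70981657 0.04010281 0.018     ]
 [0.57073026 0.02404556 0.018     ]] 6.5855345193546135
```

Call:
apply_moves(
  commands=[
    [0,0,0,-0.1075],
    [0,0,0,-0.1075],
    [0,0,0,-0.1075],
    [0,0,0,-0.1075],
    [0,0,0,-0.1075],
  ],
  claw=0.35,
)

```text
clock: 19.47
eef_pos: [0.4432, 0.0087, 0.1619]
tool_rot: [0.404, 0.915, 0.0, -0.013]
ft_force: [0.4, 0.8, 0.4]
grip_width: 0.0556
grasp_force: 0.0
```

Call:
apply_moves(
  commands=[
    [0,0,0,-0.1075],
    [0,0,0,-0.1075],
    [0,0,0,-0.1075],
    [0,0,0,-0.1075],
    [0,0,0,-0.1075],
  ],
)

```text
clock: 19.88
eef_pos: [0.4432, 0.0086, 0.1619]
tool_rot: [0.134, 0.991, 0.004, -0.013]
ft_force: [0.1, -0.7, -0.3]
grip_width: 0.0556
grasp_force: 0.0
```

Call:
apply_moves(
  commands=[
    [0,0,0,-0.1075],
    [0,0,0,-0.1075],
    [-0.13,1,0,0],
    [-0.13,1,0,0],
    [-0.13,1,0,0],
  ],
)

```text
clock: 20.3
eef_pos: [0.454, 0.0685, 0.1624]
tool_rot: [0.025, 1.0, 0.005, -0.012]
ft_force: [-0.6, 0.8, 0.8]
grip_width: 0.0555
grasp_force: 0.0
```

Call:
apply_moves(
  commands=[
    [-0.13,1,0,0],
    [-0.13,1,0,0],
    [-0.13,1,0,0],
    [-0.13,1,0,0],
    [-0.13,1,0,0],
  ],
)

```text
clock: 20.72
eef_pos: [0.4719, 0.1682, 0.163]
tool_rot: [0.024, 1.0, 0.005, -0.012]
ft_force: [-0.6, -0.1, -1.2]
grip_width: 0.0551
grasp_force: 0.0
```

Call:
apply_moves(
  commands=[
    [-0.13,1,0,0],
    [-0.13,1,0,0],
    [-0.13,1,0,0],
    [-0.13,1,0,0],
    [-0.13,1,0,0],
  ],
)

```text
clock: 21.13
eef_pos: [0.4898, 0.2674, 0.1636]
tool_rot: [0.024, 1.0, 0.005, -0.012]
ft_force: [0.7, -0.6, 0.3]
grip_width: 0.0555
grasp_force: 0.0
```

Call:
apply_moves(
  commands=[
    [-0.13,1,0,0],
    [-0.13,1,0,0],
    [0,0.2,0,0],
    [0,0,0,0],
    [0,0,0,0],
  ],
)

```text
clock: 21.55
eef_pos: [0.497, 0.3097, 0.1642]
tool_rot: [0.024, 1.0, 0.005, -0.012]
ft_force: [0.7, -0.2, 0.3]
grip_width: 0.0556
grasp_force: 0.0
```

```bash
python3 - <<'E'
from m import *
o=st(); go(.4943,.3101,.037,87.1)
E
```

```text
t 21.55 p [0.497  0.3097 0.1642] yaw 87.23 q6 0.6 F [ 0.7 -0.2  0.3] w 0.0556 g 0.0
-> roll 0.002 then xyz [-0.02 -0.04  6.36] q6 end~ 0.61
```

Call:
apply_moves(
  commands=[
    [0,0,1,0],
    [0,0,1,0],
    [0,0,1,0],
    [0,0,1,0],
    [0,0,1,0],
  ],
)

```text
clock: 21.97
eef_pos: [0.4952, 0.3098, 0.0644]
tool_rot: [0.025, 1.0, 0.005, -0.011]
ft_force: [0.1, 0.7, -0.4]
grip_width: 0.0556
grasp_force: 0.0
```

Call:
apply_moves(
  commands=[
    [0,0,0.8,0],
    [0,0,0.5,0],
    [0,0,0.06,0],
    [0,0,0,0],
    [0,0,0,0],
  ],
)

```text
clock: 22.38
eef_pos: [0.4956, 0.3118, 0.0391]
tool_rot: [0.025, 1.0, 0.006, -0.01]
ft_force: [0.2, -0.1, 1.2]
grip_width: 0.056
grasp_force: 0.0
```

Call:
apply_moves(
  commands=[
    [0,0,0,0],
    [0,0,0,0],
    [0,0,0,0],
    [0,0,0,0],
    [0,0,0,0],
  ],
  claw=1,
)

```text
clock: 22.8
eef_pos: [0.496, 0.3124, 0.0397]
tool_rot: [0.024, 1.0, 0.006, -0.01]
ft_force: [0.7, -0.2, 6.4]
grip_width: 0.0321
grasp_force: 60.9
```

```bash
cat >> m.py <<'E'
def J(x,y,z):
    a=np.radians(6.4); return (.631+x*np.cos(a)-y*np.sin(a),.116+x*np.sin(a)+y*np.cos(a),z)
E
python3 - <<'E'
from m import *
o=st(); go(*J(0,-.017,.12),96.4)
E
```

```text
t 22.8 p [0.496  0.3124 0.0397] yaw 87.22 q6 0.6 F [ 0.7 -0.2  6.4] w 0.0321 g 60.9
-> roll -0.153 then xyz [ -5.54 -11.3   -4.28] q6 end~ 0.04
```

Call:
apply_moves(
  commands=[
    [0,0,-0.4,0],
    [0,0,-1,0],
    [0,0,-1,0],
    [0,0,-1,-0.077],
    [0,0,-0.9,-0.076],
  ],
)

```text
clock: 23.22
eef_pos: [0.4966, 0.3108, 0.1253]
tool_rot: [-0.058, 0.998, 0.006, -0.011]
ft_force: [-0.3, 0.8, -0.6]
grip_width: 0.032
grasp_force: 60.2
```

Call:
apply_moves(
  commands=[
    [-0.46,-0.94,0,0],
    [-0.46,-0.94,0,0],
    [-0.46,-0.94,0,0],
    [-0.46,-0.94,0,0],
    [-0.46,-0.94,0,0],
  ],
)

```text
clock: 23.63
eef_pos: [0.553, 0.2218, 0.122]
tool_rot: [-0.056, 0.998, 0.006, -0.011]
ft_force: [0.3, -0.3, -0.2]
grip_width: 0.0319
grasp_force: 60.2
```

Call:
apply_moves(
  commands=[
    [-0.46,-0.94,0,0],
    [-0.46,-0.94,0,0],
    [-0.46,-0.94,0,0],
    [-0.46,-0.94,0,0],
    [-0.46,-0.94,0,0],
  ],
)

```text
clock: 24.05
eef_pos: [0.6092, 0.1334, 0.1196]
tool_rot: [-0.056, 0.998, 0.006, -0.011]
ft_force: [-0.5, 0.3, -1.3]
grip_width: 0.0321
grasp_force: 60.2
```

Call:
apply_moves(
  commands=[
    [-0.46,-0.94,0,0],
    [-0.46,-0.94,0,0],
    [0,0,0,0],
    [0,0,0,0],
    [0,0,0,0],
  ],
)

```text
clock: 24.47
eef_pos: [0.631, 0.0992, 0.1185]
tool_rot: [-0.056, 0.998, 0.006, -0.011]
ft_force: [0.7, -0.1, -1.8]
grip_width: 0.0318
grasp_force: 60.1
```

```bash
python3 - <<'E'
from m import *
o=st(); go(*J(.0015,-.018,.059),96.4)
snap('wrist','w4'); print(w2px('w4',[J(-.07,0,.033),J(.07,0,.033)]))
E
```

```text
t 24.47 p [0.631  0.0992 0.1185] yaw 96.39 q6 0.04 F [ 0.7 -0.1 -1.8] w 0.0318 g 60.1
-> roll -0.0 then xyz [-0.23 -0.11  2.97] q6 end~ 0.04
[[343.75007122 134.3781666 ]
 [338.81738596 364.08889747]]
```

View pics/w4.png

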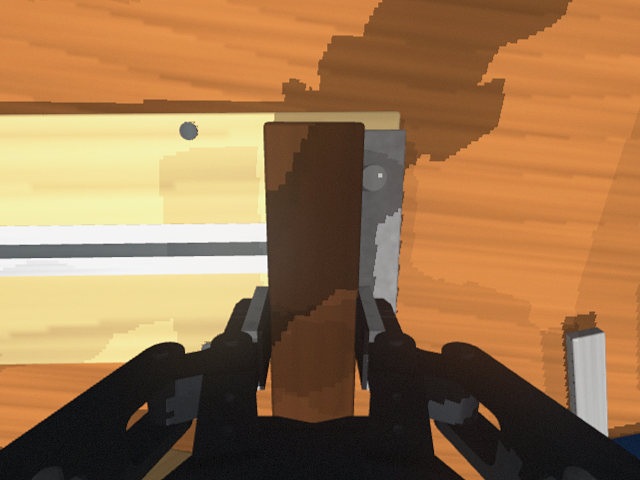

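The strip is square to the stop and its lengthwise position is within 3 mm. Lowering until it touches.

Call:
apply_moves(
  commands=[
    [-0.15,-0.1,0.8,0],
    [0,0,0.8,0],
    [0,0,0.7,0],
    [0,0,0.4,0],
    [0,0,0,0],
  ],
)

```text
clock: 24.93
eef_pos: [0.632, 0.0982, 0.0628]
tool_rot: [-0.056, 0.998, 0.006, -0.012]
ft_force: [-0.8, -1.9, -1.0]
grip_width: 0.032
grasp_force: 60.7
```

Call:
apply_moves(
  commands=[
    [0,0,0.06,0],
    [0,0,0.06,0],
    [0,0,0.06,0],
    [0,0,0,0],
    [0,0,0,0],
  ],
)

```text
clock: 25.35
eef_pos: [0.6338, 0.0982, 0.0616]
tool_rot: [-0.056, 0.998, 0.007, -0.01]
ft_force: [0.4, -1.1, -1.4]
grip_width: 0.0319
grasp_force: 60.9
```

Call:
apply_moves(
  commands=[
    [0,0,0.05,0],
    [0,0,0.05,0],
    [0,0,0,0],
    [0,0,0,0],
    [0,0,0,0],
  ],
)

```text
clock: 25.77
eef_pos: [0.6337, 0.0981, 0.0591]
tool_rot: [-0.056, 0.998, 0.006, -0.01]
ft_force: [-0.1, -0.5, -1.2]
grip_width: 0.0319
grasp_force: 60.8
```

Call:
apply_moves(
  commands=[
    [0,0,0.06,0],
    [0,0,0.06,0],
    [0,0,0,0],
    [0,0,0,0],
    [0,0,0,0],
  ],
)

```text
clock: 26.18
eef_pos: [0.6336, 0.0982, 0.0577]
tool_rot: [-0.056, 0.998, 0.006, -0.01]
ft_force: [-3.1, -0.2, 5.5]
grip_width: 0.0322
grasp_force: 61.4
```

Call:
apply_moves(
  commands=[
    [0,0,0,0],
    [0,0,0,0],
    [0,0,0,0],
    [0,0,0,0],
    [0,0,0,0],
  ],
  claw=0.45,
)

```text
clock: 26.6
eef_pos: [0.6333, 0.0981, 0.0564]
tool_rot: [-0.056, 0.998, 0.006, -0.011]
ft_force: [-0.6, 1.1, 0.5]
grip_width: 0.0469
grasp_force: 0.0
```

Call:
apply_moves(
  commands=[
    [0,0,-0.3,0],
    [0,0,-1,0],
    [0,0,-1,0],
    [0,0,-1,0],
    [0,0,-1,0],
  ],
)

```text
clock: 27.02
eef_pos: [0.6353, 0.0971, 0.1439]
tool_rot: [-0.056, 0.998, 0.006, -0.01]
ft_force: [-0.5, -0.2, 0.3]
grip_width: 0.0471
grasp_force: 0.0
```

```bash
python3 - <<'E'
from m import *
o=st(); go(.5285,.4274,.14,90.2)
snap('wrist','w5')
E
```

```text
t 27.02 p [0.6353 0.0971 0.1439] yaw 96.39 q6 0.03 F [-0.5 -0.2  0.3] w 0.0471 g 0.0
-> roll 0.103 then xyz [ 5.27 16.53  0.5 ] q6 end~ 0.68
```

View pics/w5.png

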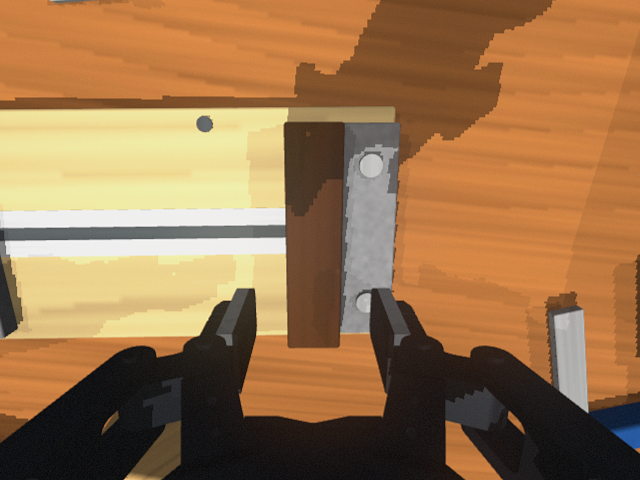

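Strip B lies against the stop, centred and square (285–345, rows 122–347). Next is strip A.

Call:
apply_moves(
  commands=[
    [0,0,0,0.1],
    [0.31,0.97,0,0],
    [0.31,0.97,0,0],
    [0.31,0.97,0,0],
    [0.31,0.97,0,0],
  ],
  claw=0.35,
)

```text
clock: 27.48
eef_pos: [0.6098, 0.1751, 0.1443]
tool_rot: [-0.003, 1.0, 0.006, -0.011]
ft_force: [0.0, -0.0, 0.0]
grip_width: 0.0551
grasp_force: 0.0
```

Call:
apply_moves(
  commands=[
    [0.31,0.97,0,0],
    [0.31,0.97,0,0],
    [0.31,0.97,0,0],
    [0.31,0.97,0,0],
    [0.31,0.97,0,0],
  ],
)

```text
clock: 27.9
eef_pos: [0.578, 0.2722, 0.1461]
tool_rot: [-0.003, 1.0, 0.006, -0.011]
ft_force: [-0.2, 0.6, -0.5]
grip_width: 0.0555
grasp_force: 0.0
```

Call:
apply_moves(
  commands=[
    [0.31,0.97,0,0],
    [0.31,0.97,0,0],
    [0.31,0.97,0,0],
    [0.31,0.97,0,0],
    [0.31,0.97,0,0],
  ],
)

```text
clock: 28.32
eef_pos: [0.5463, 0.369, 0.1478]
tool_rot: [-0.003, 1.0, 0.006, -0.011]
ft_force: [-0.4, -0.1, 0.1]
grip_width: 0.0554
grasp_force: 0.0
```

Call:
apply_moves(
  commands=[
    [0.31,0.97,0,0],
    [0.31,0.97,0,0],
    [0.31,0.97,0,0],
    [0,0,0,0],
    [0,0,0,0],
  ],
)

```text
clock: 28.73
eef_pos: [0.5271, 0.4272, 0.1486]
tool_rot: [-0.005, 1.0, 0.006, -0.011]
ft_force: [-0.1, -0.3, -0.0]
grip_width: 0.0554
grasp_force: 0.0
```

```bash
cat >> m.py <<'E'
def chk(old,new):
    a,b=cv2.imread('pics/'+old+'.png'),cv2.imread('pics/'+new+'.png')
    for n,(x0,x1,y0,y1) in dict(A=(155,182,192,250),B=(198,222,200,262),C=(370,396,218,278),D=(398,424,215,275),caul=(445,470,195,248)).items():
        c=a[y0:y1,x0:x1]; A=a[y0+5:y1-5,x0+5:x1-5]
        r=cv2.matchTemplate(b[y0-20:y1+20,x0-20:x1+20],c,cv2.TM_CCOEFF_NORMED); _,m,_,l=cv2.minMaxLoc(r); print(n,'shift',l[0]-20,l[1]-20,'score',round(m,2))
E
python3 - <<'E'
from m import *
o=st(); go(.5285,.4274,.037,90.2)
snap('wrist','w6'); snap('top','top3'); chk('top1','top3')
P=[(.5285+a,.4274+b,.032) for a,b in [(-.07,-.017),(-.07,.017),(.07,.017),(.07,-.017)]]; print(w2px('w6',P))
g=cv2.cvtColor(cv2.imread('pics/w6.png'),cv2.COLOR_BGR2HSV)
E
```

```text
t 28.73 p [0.5271 0.4272 0.1486] yaw 90.52 q6 0.66 F [-0.1 -0.3 -0. ] w 0.0554 g 0.0
-> roll 0.005 then xyz [-0.19 -0.05  5.58] q6 end~ 0.68
A shift 0 0 score 0.49
B shift 11 -20 score 0.27
C shift 0 0 score 0.98
D shift 0 0 score 0.97
caul shift 0 0 score 1.0
[[285.67230336 132.60442909]
 [341.46683287 133.14203118]
 [335.58416641 337.4837121 ]
 [287.62566263 337.35590615]]
```

View pics/w6.png

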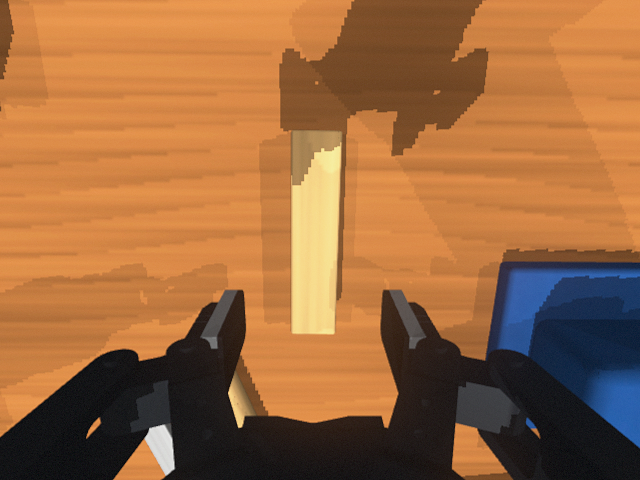

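Call:
apply_moves(
  commands=[
    [-0.1,-0.05,1,0],
    [0,0,1,0],
    [0,0,1,0],
    [0,0,1,0],
    [0,0,0.9,0],
  ],
)

```text
clock: 29.25
eef_pos: [0.528, 0.4246, 0.0496]
tool_rot: [-0.002, 1.0, 0.005, -0.011]
ft_force: [-0.3, -0.3, -0.2]
grip_width: 0.0552
grasp_force: 0.0
```

Call:
apply_moves(
  commands=[
    [0,0,0.5,0],
    [0,0,0.2,0],
    [0,0,0.06,0],
    [0,0,0,0],
    [0,0,0,0],
  ],
)

```text
clock: 29.67
eef_pos: [0.5282, 0.4268, 0.037]
tool_rot: [-0.003, 1.0, 0.006, -0.01]
ft_force: [0.1, 0.8, 0.8]
grip_width: 0.0555
grasp_force: 0.0
```

Call:
apply_moves(
  commands=[
    [0,0,0,0],
    [0,0,0,0],
    [0,0,0,0],
    [0,0,0,0],
    [0,0,0,0],
  ],
  claw=1,
)

```text
clock: 30.08
eef_pos: [0.5281, 0.4272, 0.0371]
tool_rot: [-0.004, 1.0, 0.007, -0.01]
ft_force: [-0.3, -0.2, 5.6]
grip_width: 0.03
grasp_force: 62.4
```

Call:
apply_moves(
  commands=[
    [0,0,-0.4,0],
    [0,0,-1,0],
    [0,0,-1,0],
    [0,0,-1,-0.05],
    [0,0,-0.9,-0.05],
  ],
)

```text
clock: 30.5
eef_pos: [0.5288, 0.4251, 0.1223]
tool_rot: [-0.057, 0.998, 0.006, -0.011]
ft_force: [0.2, 0.2, -1.1]
grip_width: 0.0303
grasp_force: 61.7
```

```bash
python3 - <<'E'
from m import *
o=st(); go(*J(-.001,-.071,.12),96.4)
E
```

```text
t 30.5 p [0.5288 0.4251 0.1223] yaw 96.54 q6 0.55 F [ 0.2  0.2 -1.1] w 0.0303 g 61.7
-> roll 0.002 then xyz [ -3.3  -19.48  -0.21] q6 end~ -0.04
```

Call:
apply_moves(
  commands=[
    [-0.165,-0.975,0,0],
    [-0.165,-0.975,0,0],
    [-0.165,-0.975,0,0],
    [-0.165,-0.975,0,0],
    [-0.165,-0.975,0,0],
  ],
)

```text
clock: 30.92
eef_pos: [0.5559, 0.3292, 0.1195]
tool_rot: [-0.056, 0.998, 0.006, -0.011]
ft_force: [0.9, -0.2, -1.1]
grip_width: 0.03
grasp_force: 61.7
```

Call:
apply_moves(
  commands=[
    [-0.165,-0.975,0,0],
    [-0.165,-0.975,0,0],
    [-0.165,-0.975,0,0],
    [-0.165,-0.975,0,0],
    [-0.165,-0.975,0,0],
  ],
)

```text
clock: 31.33
eef_pos: [0.5832, 0.2341, 0.1178]
tool_rot: [-0.056, 0.998, 0.006, -0.011]
ft_force: [0.1, 0.5, -1.3]
grip_width: 0.03
grasp_force: 61.7
```

Call:
apply_moves(
  commands=[
    [-0.165,-0.975,0,0],
    [-0.165,-0.975,0,0],
    [-0.165,-0.975,0,0],
    [-0.165,-0.975,0,0],
    [-0.165,-0.975,0,0],
  ],
)

```text
clock: 31.75
eef_pos: [0.6104, 0.1392, 0.1161]
tool_rot: [-0.056, 0.998, 0.006, -0.011]
ft_force: [-0.2, -0.6, -1.3]
grip_width: 0.0302
grasp_force: 61.7
```

Call:
apply_moves(
  commands=[
    [-0.165,-0.975,0,0],
    [-0.165,-0.975,0,0],
    [-0.165,-0.975,0,0],
    [-0.165,-0.975,0,0],
    [-0.165,-0.975,0,0],
  ],
)

```text
clock: 32.17
eef_pos: [0.6377, 0.0442, 0.1144]
tool_rot: [-0.056, 0.998, 0.006, -0.011]
ft_force: [0.3, -1.1, -1.2]
grip_width: 0.0304
grasp_force: 61.7
```

Call:
apply_moves(
  commands=[
    [0,0,0,0],
    [0,0,0,0],
    [0,0,0,0],
    [0,0,0,0],
    [0,0,0,0],
  ],
)

```text
clock: 32.58
eef_pos: [0.6377, 0.0463, 0.1147]
tool_rot: [-0.057, 0.998, 0.006, -0.011]
ft_force: [0.5, 0.5, -1.2]
grip_width: 0.0304
grasp_force: 61.7
```

```bash
python3 - <<'E'
from m import *
o=st(); go(*J(-.001,-.071,.056),96.4)
E
```

```text
t 32.58 p [0.6377 0.0463 0.1147] yaw 96.47 q6 -0.05 F [ 0.5  0.5 -1.2] w 0.0304 g 61.7
-> roll 0.001 then xyz [-0.07 -0.09  2.93] q6 end~ -0.04
```

Call:
apply_moves(
  commands=[
    [-0.05,-0.1,0.8,0],
    [0,0,0.8,0],
    [0,0,0.7,0],
    [0,0,0.4,0],
    [0,0,0,0],
  ],
)

```text
clock: 33.0
eef_pos: [0.6363, 0.0446, 0.0584]
tool_rot: [-0.056, 0.998, 0.006, -0.013]
ft_force: [-0.1, 0.8, -1.9]
grip_width: 0.03
grasp_force: 61.7
```

Call:
apply_moves(
  commands=[
    [0,0,0.1,0],
    [0,0,0.1,0],
    [0,0,0.06,0],
    [0,0,0,0],
    [0,0,0,0],
  ],
)

```text
clock: 33.42
eef_pos: [0.6384, 0.044, 0.0562]
tool_rot: [-0.056, 0.998, 0.006, -0.01]
ft_force: [0.2, 0.2, -1.5]
grip_width: 0.0302
grasp_force: 61.7
```

```bash
python3 - <<'E'
from m import *
o=st(); go(*J(-.001,-.071,.054),96.4)
E
```

```text
t 33.42 p [0.6384 0.044  0.0562] yaw 96.39 q6 -0.05 F [ 0.2  0.2 -1.5] w 0.0302 g 61.7
-> roll -0.0 then xyz [0.01 0.06 0.11] q6 end~ -0.04
```

Call:
apply_moves(
  commands=[
    [0,0,0.06,0],
    [0,0,0.06,0],
    [0,0,0,0],
    [0,0,0,0],
    [0,0,0,0],
  ],
)

```text
clock: 33.83
eef_pos: [0.6385, 0.044, 0.0551]
tool_rot: [-0.056, 0.998, 0.006, -0.009]
ft_force: [-1.8, -0.3, 5.5]
grip_width: 0.0301
grasp_force: 62.5
```

Call:
apply_moves(
  commands=[
    [0,0,0,0],
    [0,0,0,0],
    [0,0,0,0],
    [0,0,0,0],
    [0,0,0,0],
  ],
  claw=0.52,
)

```text
clock: 34.25
eef_pos: [0.6378, 0.044, 0.0529]
tool_rot: [-0.056, 0.998, 0.006, -0.011]
ft_force: [-0.3, 0.3, -1.0]
grip_width: 0.0409
grasp_force: 0.0
```

Call:
apply_moves(
  commands=[
    [0,0,-0.3,0],
    [0,0,-1,0],
    [0,0,-1,0],
    [0,0,-1,0],
    [0,0,-1,0],
  ],
)

```text
clock: 34.67
eef_pos: [0.6398, 0.0431, 0.1403]
tool_rot: [-0.056, 0.998, 0.006, -0.011]
ft_force: [0.3, -0.6, -0.1]
grip_width: 0.0412
grasp_force: 0.0
```

```bash
python3 - <<'E'
from m import *
o=st(); go(.4335,-.213,.14,91.6)
E
```

```text
t 34.67 p [0.6398 0.0431 0.1403] yaw 96.39 q6 -0.05 F [ 0.3 -0.6 -0.1] w 0.0412 g 0.0
-> roll 0.08 then xyz [ 10.67 -12.51   0.09] q6 end~ -0.48
```

Call:
apply_moves(
  commands=[
    [0,0,0,0.08],
    [0.82,-0.96,0,0],
    [0.82,-0.96,0,0],
    [0.82,-0.96,0,0],
    [0.82,-0.96,0,0],
  ],
  claw=0.35,
)

```text
clock: 35.08
eef_pos: [0.5758, -0.0361, 0.14]
tool_rot: [-0.014, 1.0, 0.006, -0.011]
ft_force: [-0.3, -0.6, -0.4]
grip_width: 0.0556
grasp_force: 0.0
```

Call:
apply_moves(
  commands=[
    [0.82,-0.96,0,0],
    [0.82,-0.96,0,0],
    [0.82,-0.96,0,0],
    [0.82,-0.96,0,0],
    [0.82,-0.96,0,0],
  ],
)

```text
clock: 35.5
eef_pos: [0.4964, -0.1346, 0.1408]
tool_rot: [-0.014, 1.0, 0.006, -0.01]
ft_force: [0.7, -0.8, -0.3]
grip_width: 0.0555
grasp_force: 0.0
```

Call:
apply_moves(
  commands=[
    [0.82,-0.96,0,0],
    [0.82,-0.96,0,0],
    [0.82,-0.96,0,0],
    [0.82,-0.96,0,0],
    [0,0,0,0],
  ],
)

```text
clock: 35.92
eef_pos: [0.4313, -0.215, 0.1412]
tool_rot: [-0.012, 1.0, 0.005, -0.011]
ft_force: [-0.8, 0.1, -0.1]
grip_width: 0.0557
grasp_force: 0.0
```

Call:
apply_moves(
  commands=[
    [0,0,0,0],
    [0,0,0,0],
    [0,0,0,0],
    [0,0,0,0],
    [0,0,0,0],
  ],
)

```text
clock: 36.33
eef_pos: [0.4342, -0.2117, 0.1407]
tool_rot: [-0.015, 1.0, 0.006, -0.011]
ft_force: [-0.2, -0.3, -0.4]
grip_width: 0.0557
grasp_force: 0.0
```

```bash
python3 - <<'E'
from m import *
o=st(); go(.4335,-.213,.037,91.6)
snap('wrist','w7'); snap('top','top4'); chk('top1','top4')
a=np.radians(1.6);c,s=np.cos(a),np.sin(a)
P=[(.4335+u*c-v*s,-.213+u*s+v*c,.032) for u,v in [(-.07,-.0155),(-.07,.0155),(.07,.0155),(.07,-.0155)]]; print(w2px('w7',P))
E
```

```text
t 36.33 p [ 0.4342 -0.2117  0.1407] yaw 91.68 q6 -0.48 F [-0.2 -0.3 -0.4] w 0.0557 g 0.0
-> roll 0.001 then xyz [-0.07 -0.13  5.18] q6 end~ -0.48
A shift 0 0 score 0.11
B shift 18 -20 score 0.2
C shift -11 0 score 0.64
D shift -20 -6 score 0.31
caul shift 0 0 score 0.64
[[283.79132753 129.00450754]
 [336.57139085 129.10335554]
 [332.75429544 340.57175553]
 [287.63206844 340.77801858]]
```

View pics/w7.png

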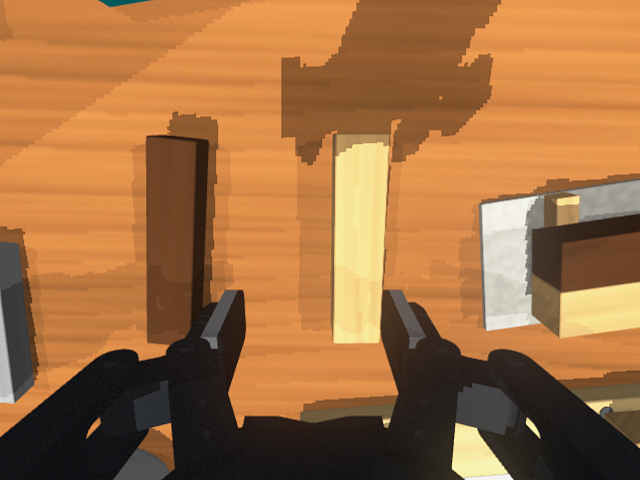

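The light strip C was knocked aside: it's now at columns 332–390 against a predicted 284–336. I'll re-measure it from this view.

```bash
python3 - <<'E'
from m import *
P=box('C',[(334,135),(390,135),(381,343),(333,343)],.032,0,0,'w7',1)
box('D',[(147,137),(197,139),(197,343),(147,343)],.032,0,0,'w7',1)
c=P.mean(0); print(px2w('w7',[(336,240),(385,240)],.032)); go(c[0],c[1],.037)
E
```

```text
C [ 0.4353 -0.1815  0.032 ] ang(01->23) -177.7 edges [ 33. 139.  33. 139.]
D [ 0.4392 -0.3009  0.032 ] ang(01->23) 176.0 edges [ 29. 136.  34. 137.]
[[ 0.43098261 -0.19665321  0.032     ]
 [ 0.43015911 -0.16541565  0.032     ]]
-> roll 0.0 then xyz [-0.21  1.45  5.2 ] q6 end~ -0.42
```

Call:
apply_moves(
  commands=[
    [-0.07,0.73,0,-0.01],
    [-0.07,0.72,0.5,0],
    [0,0,1,0],
    [0,0,1,0],
    [0,0,1,0],
  ],
)

```text
clock: 36.85
eef_pos: [0.4346, -0.182, 0.0706]
tool_rot: [-0.02, 1.0, 0.006, -0.01]
ft_force: [-0.1, -0.4, -0.0]
grip_width: 0.0555
grasp_force: 0.0
```

Call:
apply_moves(
  commands=[
    [0,0,1,0],
    [0,0,0.5,0],
    [0,0,0.18,0],
    [0,0,0,0],
    [0,0,0,0],
  ],
)

```text
clock: 37.27
eef_pos: [0.4337, -0.1822, 0.0378]
tool_rot: [-0.019, 1.0, 0.006, -0.011]
ft_force: [-0.2, -0.2, -0.9]
grip_width: 0.0556
grasp_force: 0.0
```

Call:
apply_moves(
  commands=[
    [0,0,0,0],
    [0,0,0,0],
    [0,0,0,0],
    [0,0,0,0],
    [0,0,0,0],
  ],
  claw=1,
)

```text
clock: 37.68
eef_pos: [0.4343, -0.1825, 0.0387]
tool_rot: [-0.019, 1.0, 0.005, -0.009]
ft_force: [0.1, -0.1, 6.0]
grip_width: 0.0312
grasp_force: 60.5
```

Call:
apply_moves(
  commands=[
    [0,0,-0.4,0],
    [0,0,-1,0],
    [0,0,-1,0],
    [0,0,-1,-0.035],
    [0,0,-0.9,-0.03],
  ],
)

```text
clock: 38.1
eef_pos: [0.435, -0.1831, 0.1248]
tool_rot: [-0.054, 0.998, 0.006, -0.01]
ft_force: [-0.3, -0.7, -0.9]
grip_width: 0.0313
grasp_force: 59.7
```

```bash
python3 - <<'E'
from m import *
o=st(); go(*J(-.001,-.125,.12),96.4)
E
```

```text
t 38.1 p [ 0.435  -0.1831  0.1248] yaw 96.18 q6 -0.51 F [-0.3 -0.7 -0.9] w 0.0313 g 59.7
-> roll -0.004 then xyz [-11.36   7.52   0.11] q6 end~ -0.12
```

Call:
apply_moves(
  commands=[
    [-0.95,0.63,0,0],
    [-0.95,0.63,0,0],
    [-0.95,0.63,0,0],
    [-0.95,0.63,0,0],
    [-0.95,0.63,0,0],
  ],
)

```text
clock: 38.52
eef_pos: [0.5234, -0.1097, 0.1227]
tool_rot: [-0.053, 0.999, 0.006, -0.011]
ft_force: [0.0, -0.8, -2.0]
grip_width: 0.0309
grasp_force: 59.8
```

Call:
apply_moves(
  commands=[
    [-0.95,0.63,0,0],
    [-0.95,0.63,0,0],
    [-0.95,0.63,0,0],
    [-0.95,0.63,0,0],
    [-0.95,0.63,0,0],
  ],
)

```text
clock: 38.93
eef_pos: [0.611, -0.0369, 0.1213]
tool_rot: [-0.053, 0.999, 0.006, -0.011]
ft_force: [0.2, -0.2, -0.7]
grip_width: 0.0309
grasp_force: 59.8
```

Call:
apply_moves(
  commands=[
    [-0.95,0.63,0,0],
    [-0.95,0.6,0,0],
    [0,0,0,0],
    [0,0,0,0],
    [0,0,0,0],
  ],
)

```text
clock: 39.35
eef_pos: [0.6449, -0.0094, 0.1204]
tool_rot: [-0.053, 0.998, 0.006, -0.011]
ft_force: [0.8, 0.6, -1.1]
grip_width: 0.031
grasp_force: 59.7
```

```bash
python3 - <<'E'
from m import *
o=st(); go(*J(-.002,-.125,.058),96.4)
E
```

```text
t 39.35 p [ 0.6449 -0.0094  0.1204] yaw 96.09 q6 -0.13 F [ 0.8  0.6 -1.1] w 0.031 g 59.7
-> roll -0.005 then xyz [0.03 0.02 3.12] q6 end~ -0.12
```

Call:
apply_moves(
  commands=[
    [0,0,0.8,-0.005],
    [0,0,0.8,0],
    [0,0,0.8,0],
    [0,0,0.4,0],
    [0,0,0.1,0],
  ],
)

```text
clock: 39.77
eef_pos: [0.6423, -0.0093, 0.061]
tool_rot: [-0.055, 0.998, 0.006, -0.013]
ft_force: [-0.7, -0.2, -0.9]
grip_width: 0.0309
grasp_force: 59.7
```

Call:
apply_moves(
  commands=[
    [0,0,0.1,0],
    [0,0,0.05,0],
    [0,0,0,0],
    [0,0,0,0],
    [0,0,0,0],
  ],
)

```text
clock: 40.18
eef_pos: [0.6451, -0.0084, 0.0607]
tool_rot: [-0.056, 0.998, 0.006, -0.01]
ft_force: [-0.3, 0.7, -1.0]
grip_width: 0.0311
grasp_force: 59.7
```

Call:
apply_moves(
  commands=[
    [0,0,0.05,0],
    [0,0,0.05,0],
    [0,0,0.05,0],
    [0,0,0,0],
    [0,0,0,0],
  ],
)

```text
clock: 40.6
eef_pos: [0.6445, -0.0083, 0.0568]
tool_rot: [-0.056, 0.998, 0.006, -0.01]
ft_force: [-0.1, 0.2, -0.6]
grip_width: 0.0313
grasp_force: 59.7
```

Call:
apply_moves(
  commands=[
    [0,0,0.05,0],
    [0,0,0.03,0],
    [0,0,0,0],
    [0,0,0,0],
    [0,0,0,0],
  ],
)

```text
clock: 41.02
eef_pos: [0.6445, -0.0083, 0.0568]
tool_rot: [-0.056, 0.998, 0.006, -0.01]
ft_force: [-2.6, -0.0, 6.6]
grip_width: 0.0312
grasp_force: 60.6
```

Call:
apply_moves(
  commands=[
    [0,0,0,0],
    [0,0,0,0],
    [0,0,0,0],
    [0,0,0,0],
    [0,0,0,0],
  ],
  claw=0.52,
)

```text
clock: 41.43
eef_pos: [0.6443, -0.0084, 0.0549]
tool_rot: [-0.056, 0.998, 0.006, -0.011]
ft_force: [0.2, -0.2, -0.2]
grip_width: 0.0411
grasp_force: 0.0
```

Call:
apply_moves(
  commands=[
    [0,0,-0.3,0],
    [0,0,-1,0],
    [0,0,-1,0],
    [0,0,-1,0],
    [0,0,-1,0],
  ],
)

```text
clock: 41.85
eef_pos: [0.6462, -0.0094, 0.1424]
tool_rot: [-0.056, 0.998, 0.006, -0.011]
ft_force: [0.1, -1.2, -1.0]
grip_width: 0.0412
grasp_force: 0.0
```

```bash
python3 - <<'E'
from m import *
o=st(); go(.44,-.3005,.14,85.5)
E
```

```text
t 41.85 p [ 0.6462 -0.0094  0.1424] yaw 96.39 q6 -0.13 F [ 0.1 -1.2 -1. ] w 0.0412 g 0.0
-> roll 0.182 then xyz [  9.14 -15.32   0.18] q6 end~ -0.52
```

Call:
apply_moves(
  commands=[
    [0,0,0,0.091],
    [0,0,0,0.091],
    [0.57,-0.96,0,0],
    [0.57,-0.96,0,0],
    [0.57,-0.96,0,0],
  ],
  claw=0.35,
)

```text
clock: 42.27
eef_pos: [0.6073, -0.0643, 0.1417]
tool_rot: [0.039, 0.999, 0.005, -0.011]
ft_force: [0.7, 0.0, -0.4]
grip_width: 0.0558
grasp_force: 0.0
```

Call:
apply_moves(
  commands=[
    [0.57,-0.96,0,0],
    [0.57,-0.96,0,0],
    [0.57,-0.96,0,0],
    [0.57,-0.96,0,0],
    [0.57,-0.96,0,0],
  ],
)

```text
clock: 42.68
eef_pos: [0.5427, -0.1561, 0.1423]
tool_rot: [0.039, 0.999, 0.005, -0.011]
ft_force: [0.3, 0.9, -0.1]
grip_width: 0.0555
grasp_force: 0.0
```

Call:
apply_moves(
  commands=[
    [0.57,-0.96,0,0],
    [0.57,-0.96,0,0],
    [0.57,-0.96,0,0],
    [0.57,-0.96,0,0],
    [0.57,-0.96,0,0],
  ],
)

```text
clock: 43.1
eef_pos: [0.4783, -0.2474, 0.1427]
tool_rot: [0.039, 0.999, 0.005, -0.011]
ft_force: [0.6, 0.3, -0.0]
grip_width: 0.0555
grasp_force: 0.0
```

Call:
apply_moves(
  commands=[
    [0.57,-0.96,0,0],
    [0.57,-0.96,0,0],
    [0.57,-0.96,0,0],
    [0,0,0,0],
    [0,0,0,0],
  ],
)

```text
clock: 43.52
eef_pos: [0.4398, -0.3021, 0.1428]
tool_rot: [0.041, 0.999, 0.005, -0.011]
ft_force: [0.2, 0.2, -1.1]
grip_width: 0.0556
grasp_force: 0.0
```

```bash
python3 - <<'E'
from m import *
o=st(); go(.44,-.3005,.037,85.5)
snap('wrist','w8'); im=cv2.imread('pics/w8.png'); cv2.imwrite('pics/w8s.png',im)
a=np.radians(-4.5);c,s=np.cos(a),np.sin(a)
P=[(.44+u*c-v*s,-.3005+u*s+v*c,.032) for u,v in [(-.07,-.0155),(-.07,.0155),(.07,.0155),(.07,-.0155)]]; print(w2px('w8',P))
# dark columns across strip rows
hsv=cv2.cvtColor(im,cv2.COLOR_BGR2GRAY)
for r in (160,200,240,280): print(r,[int(x) for x in hsv[r,240:400:6]])
E
```

```text
t 43.52 p [ 0.4398 -0.3021  0.1428] yaw 85.33 q6 -0.52 F [ 0.2  0.2 -1.1] w 0.0556 g 0.0
-> roll -0.003 then xyz [-0.12  0.03  5.29] q6 end~ -0.52
[[288.81003651 130.57197748]
 [341.0317314  130.43173873]
 [337.49295566 339.90335547]
 [292.77045156 340.21965965]]
160 [166, 165, 165, 154, 150, 149, 150, 150, 57, 58, 60, 83, 82, 83, 82, 80, 92, 164, 160, 168, 171, 171, 170, 169, 170, 167, 167]
200 [166, 167, 165, 167, 147, 147, 145, 146, 78, 85, 81, 83, 84, 79, 82, 79, 92, 154, 153, 164, 162, 163, 164, 163, 165, 165, 162]
240 [161, 164, 162, 161, 142, 143, 141, 141, 78, 84, 84, 84, 80, 84, 84, 80, 87, 146, 147, 159, 158, 157, 155, 157, 155, 153, 153]
280 [149, 150, 148, 151, 134, 133, 133, 131, 86, 86, 86, 86, 85, 85, 83, 78, 82, 144, 146, 145, 143, 146, 143, 146, 142, 144, 141]
```

Call:
apply_moves(
  commands=[
    [-0.05,-0.03,1,0],
    [0,0,1,0],
    [0,0,1,0],
    [0,0,1,0],
    [0,0,0.7,0],
  ],
)

```text
clock: 43.98
eef_pos: [0.4393, -0.2993, 0.0468]
tool_rot: [0.038, 0.999, 0.006, -0.012]
ft_force: [0.0, -0.1, -0.4]
grip_width: 0.0557
grasp_force: 0.0
```

Call:
apply_moves(
  commands=[
    [0,0,0.4,0],
    [0,0,0.15,0],
    [0,0,0.05,0],
    [0,0,0,0],
    [0,0,0,0],
  ],
)

```text
clock: 44.4
eef_pos: [0.4398, -0.301, 0.0373]
tool_rot: [0.039, 0.999, 0.005, -0.01]
ft_force: [-0.4, 0.7, -0.8]
grip_width: 0.0554
grasp_force: 0.0
```

Call:
apply_moves(
  commands=[
    [0,0,0,0],
    [0,0,0,0],
    [0,0,0,0],
    [0,0,0,0],
    [0,0,0,0],
  ],
  claw=1,
)

```text
clock: 44.82
eef_pos: [0.4396, -0.3013, 0.0375]
tool_rot: [0.04, 0.999, 0.005, -0.01]
ft_force: [-1.6, -0.0, 7.0]
grip_width: 0.029
grasp_force: 61.3
```

Call:
apply_moves(
  commands=[
    [0,0,-0.4,0],
    [0,0,-1,0],
    [0,0,-1,0],
    [0,0,-1,-0.09],
    [0,0,-0.9,-0.09],
  ],
)

```text
clock: 45.23
eef_pos: [0.4405, -0.3016, 0.1235]
tool_rot: [-0.057, 0.998, 0.006, -0.011]
ft_force: [0.2, -0.9, -0.6]
grip_width: 0.029
grasp_force: 60.6
```

```bash
python3 - <<'E'
from m import *
o=st(); go(*J(-.002,-.179,.12),96.4)
E
```

```text
t 45.23 p [ 0.4405 -0.3016  0.1235] yaw 96.52 q6 -0.71 F [ 0.2 -0.9 -0.6] w 0.029 g 60.6
-> roll 0.002 then xyz [-11.7   10.73   0.09] q6 end~ -0.21
```

Call:
apply_moves(
  commands=[
    [-0.975,0.895,0,0],
    [-0.975,0.895,0,0],
    [-0.975,0.895,0,0],
    [-0.975,0.895,0,0],
    [-0.975,0.895,0,0],
  ],
)

```text
clock: 45.65
eef_pos: [0.5281, -0.201, 0.1217]
tool_rot: [-0.055, 0.998, 0.006, -0.011]
ft_force: [0.7, -1.4, -1.0]
grip_width: 0.0292
grasp_force: 60.7
```

Call:
apply_moves(
  commands=[
    [-0.975,0.895,0,0],
    [-0.975,0.895,0,0],
    [-0.975,0.895,0,0],
    [-0.975,0.895,0,0],
    [-0.975,0.895,0,0],
  ],
)

```text
clock: 46.07
eef_pos: [0.6153, -0.1013, 0.1207]
tool_rot: [-0.055, 0.998, 0.006, -0.011]
ft_force: [0.4, -0.9, -0.2]
grip_width: 0.0287
grasp_force: 60.7
```

Call:
apply_moves(
  commands=[
    [-0.975,0.895,0,0],
    [-0.975,0.895,0,0],
    [0,0,0,0],
    [0,0,0,0],
    [0,0,0,0],
  ],
)

```text
clock: 46.48
eef_pos: [0.6491, -0.0627, 0.12]
tool_rot: [-0.055, 0.998, 0.006, -0.011]
ft_force: [0.4, -1.0, -0.6]
grip_width: 0.0287
grasp_force: 60.7
```

```bash
python3 - <<'E'
from m import *
o=st(); go(*J(-.002,-.179,.056),96.4)
E
```

```text
t 46.48 p [ 0.6491 -0.0627  0.12  ] yaw 96.28 q6 -0.21 F [ 0.4 -1.  -0.6] w 0.0287 g 60.7
-> roll -0.002 then xyz [-0.07 -0.01  3.2 ] q6 end~ -0.21
```

Call:
apply_moves(
  commands=[
    [-0.04,0,0.8,0],
    [0,0,0.8,0],
    [0,0,0.8,0],
    [0,0,0.4,0],
    [0,0,0.15,0],
  ],
)

```text
clock: 46.9
eef_pos: [0.6472, -0.0628, 0.0597]
tool_rot: [-0.054, 0.998, 0.007, -0.013]
ft_force: [-0.2, -0.4, -1.2]
grip_width: 0.0293
grasp_force: 60.6
```

Call:
apply_moves(
  commands=[
    [0,0,0.1,0],
    [0,0,0.05,0],
    [0,0,0.05,0],
    [0,0,0,0],
    [0,0,0,0],
  ],
)

```text
clock: 47.32
eef_pos: [0.6498, -0.0618, 0.0583]
tool_rot: [-0.055, 0.998, 0.006, -0.01]
ft_force: [0.1, -0.4, -1.2]
grip_width: 0.0288
grasp_force: 60.6
```

Call:
apply_moves(
  commands=[
    [0,0,0.05,0],
    [0,0,0.05,0],
    [0,0,0,0],
    [0,0,0,0],
    [0,0,0,0],
  ],
)

```text
clock: 47.73
eef_pos: [0.6494, -0.0617, 0.0557]
tool_rot: [-0.055, 0.998, 0.006, -0.01]
ft_force: [0.3, 0.3, 0.3]
grip_width: 0.029
grasp_force: 60.7
```

Call:
apply_moves(
  commands=[
    [0,0,0.03,0],
    [0,0,0,0],
    [0,0,0,0],
    [0,0,0,0],
    [0,0,0,0],
  ],
)

```text
clock: 48.15
eef_pos: [0.6494, -0.0617, 0.0556]
tool_rot: [-0.055, 0.998, 0.006, -0.01]
ft_force: [-1.0, 0.1, 5.7]
grip_width: 0.0289
grasp_force: 61.3
```

Call:
apply_moves(
  commands=[
    [0,0,0,0],
    [0,0,0,0],
    [0,0,0,0],
    [0,0,0,0],
    [0,0,0,0],
  ],
  claw=0.52,
)

```text
clock: 48.57
eef_pos: [0.649, -0.0617, 0.0545]
tool_rot: [-0.055, 0.998, 0.006, -0.011]
ft_force: [-0.6, -0.3, 0.1]
grip_width: 0.041
grasp_force: 0.0
```

Call:
apply_moves(
  commands=[
    [0,0,-0.3,0],
    [0,0,-1,0],
    [0,0,-1,0],
    [0,0,-1,0],
    [0,0,-1,0],
  ],
)

```text
clock: 48.98
eef_pos: [0.651, -0.0627, 0.1421]
tool_rot: [-0.055, 0.998, 0.006, -0.01]
ft_force: [-0.5, 0.5, -0.7]
grip_width: 0.041
grasp_force: 0.0
```

Call:
apply_moves(
  commands=[
    [0,0,-1,0.065],
    [0,0,-1,0.065],
    [0,0,-1,0],
    [0,0,0,0],
    [0,0,0,0],
  ],
)

```text
clock: 49.4
eef_pos: [0.6533, -0.0635, 0.2028]
tool_rot: [0.013, 1.0, 0.005, -0.009]
ft_force: [-0.5, 0.5, -0.3]
grip_width: 0.0412
grasp_force: 0.0
```

```bash
python3 - <<'E'
from m import *
o=st(); go(.661,-.1535,.11,88.5)
snap('wrist','w9')
print(w2px('w9',[J(-.07,0,.033),J(.07,0,.033),(.661,-.1535,.067)]))
E
```

```text
t 49.4 p [ 0.6533 -0.0635  0.2028] yaw 88.48 q6 -0.07 F [-0.5  0.5 -0.3] w 0.0412 g 0.0
-> roll -0.0 then xyz [-0.58 -4.54  4.58] q6 end~ -0.2
[[544.15098033  91.74905374]
 [539.32804647 270.1398206 ]
 [185.92777431 246.28798216]]
```

View pics/w9.png

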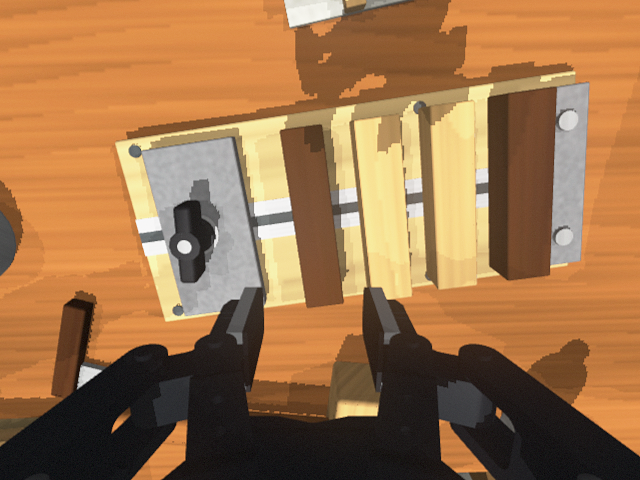

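All four strips are in the jig with their ends level. The knob hub at (184,246) is within 1 mm of prediction. Next I'll grip the wing and slide the jaw up.

Call:
apply_moves(
  commands=[
    [-0.13,-0.92,0.4,0],
    [-0.13,-0.92,0.4,0],
    [-0.13,-0.92,0.4,0],
    [-0.13,-0.92,0.4,0],
    [-0.1,-0.92,0.4,0],
  ],
)

```text
clock: 49.87
eef_pos: [0.6604, -0.1557, 0.157]
tool_rot: [0.013, 1.0, 0.006, -0.013]
ft_force: [0.3, 0.1, -0.4]
grip_width: 0.0409
grasp_force: 0.0
```

Call:
apply_moves(
  commands=[
    [0,0,0.8,0],
    [0,0,0.8,0],
    [0,0,0.6,0],
    [0,0,0,0],
    [0,0,0,0],
  ],
)

```text
clock: 50.28
eef_pos: [0.6589, -0.1544, 0.1132]
tool_rot: [0.013, 1.0, 0.006, -0.013]
ft_force: [0.2, 0.2, 0.4]
grip_width: 0.0412
grasp_force: 0.0
```

```bash
python3 - <<'E'
from m import *
o=st(); go(.6605,-.1535,.065,88.5)
E
```

```text
t 50.28 p [ 0.6589 -0.1544  0.1132] yaw 88.47 q6 -0.21 F [0.2 0.2 0.4] w 0.0412 g 0.0
-> roll -0.0 then xyz [-0.14  0.02  2.41] q6 end~ -0.2
```

Call:
apply_moves(
  commands=[
    [-0.1,0,0.8,0],
    [0,0,0.8,0],
    [0,0,0.6,0],
    [0,0,0.2,0],
    [0,0,0,0],
  ],
)

```text
clock: 50.7
eef_pos: [0.6605, -0.1538, 0.0663]
tool_rot: [0.013, 1.0, 0.006, -0.012]
ft_force: [-0.2, -0.1, 0.3]
grip_width: 0.041
grasp_force: 0.0
```

Call:
apply_moves(
  commands=[
    [0,0,0,0],
    [0,0,0,0],
    [0,0,0,0],
    [0,0,0,0],
    [0,0,0,0],
  ],
  claw=1,
)

```text
clock: 51.12
eef_pos: [0.6623, -0.1544, 0.069]
tool_rot: [0.013, 1.0, 0.005, -0.01]
ft_force: [-0.3, 0.6, 4.1]
grip_width: 0.0115
grasp_force: 60.5
```

```bash
python3 - <<'E'
from m import *
o=st(); a=np.radians(6.6)
for d in (.08,.1): 
  p=o['eef_pos']+d*np.array([-np.sin(a),np.cos(a),0]); go(*p)
E
```

```text
t 51.12 p [ 0.6623 -0.1544  0.069 ] yaw 88.48 q6 -0.21 F [-0.3  0.6  4.1] w 0.0115 g 60.5
-> roll 0.0 then xyz [0.56 3.96 0.05] q6 end~ -0.09
-> roll 0.0 then xyz [0.71 4.95 0.06] q6 end~ -0.06
```

Call:
apply_moves(
  commands=[
    [0.047,0.33,0.004,0],
    [0.047,0.33,0.004,0],
    [0.047,0.33,0.004,0],
    [0.047,0.33,0.004,0],
    [0.047,0.33,0.004,0],
  ],
)

```text
clock: 51.53
eef_pos: [0.6584, -0.1213, 0.0691]
tool_rot: [0.014, 1.0, 0.005, -0.01]
ft_force: [-0.4, -3.0, 5.7]
grip_width: 0.0119
grasp_force: 60.8
```

Call:
apply_moves(
  commands=[
    [0.047,0.33,0.004,0],
    [0.047,0.33,0.004,0],
    [0.047,0.33,0.004,0],
    [0.047,0.33,0.004,0],
    [0.047,0.33,0.004,0],
  ],
)

```text
clock: 51.95
eef_pos: [0.6544, -0.0886, 0.069]
tool_rot: [0.014, 1.0, 0.004, -0.01]
ft_force: [0.5, -3.0, 5.0]
grip_width: 0.012
grasp_force: 60.8
```

Call:
apply_moves(
  commands=[
    [0.035,0.25,0.003,0],
    [0.035,0.25,0.003,0],
    [0.035,0.25,0.003,0],
    [0,0,0,0],
    [0,0,0,0],
  ],
)

```text
clock: 52.37
eef_pos: [0.6525, -0.0725, 0.069]
tool_rot: [0.013, 1.0, 0.005, -0.01]
ft_force: [-0.7, -1.3, 5.6]
grip_width: 0.0117
grasp_force: 60.8
```

Call:
apply_moves(
  commands=[
    [0.018,0.125,0.001,0],
    [0.018,0.125,0.001,0],
    [0.018,0.125,0.001,0],
    [0.018,0.125,0.001,0],
    [0,0,0,0],
  ],
)

```text
clock: 52.78
eef_pos: [0.6514, -0.0632, 0.069]
tool_rot: [0.013, 1.0, 0.005, -0.01]
ft_force: [-0.6, -3.1, 5.5]
grip_width: 0.0117
grasp_force: 60.8
```

Call:
apply_moves(
  commands=[
    [0.009,0.06,0,0],
    [0.009,0.06,0,0],
    [0.009,0.06,0,0],
    [0.009,0.06,0,0],
    [0,0,0,0],
  ],
)

```text
clock: 53.2
eef_pos: [0.6508, -0.0586, 0.0691]
tool_rot: [0.013, 1.0, 0.004, -0.01]
ft_force: [0.2, -3.0, 5.2]
grip_width: 0.0117
grasp_force: 60.8
```

Call:
apply_moves(
  commands=[
    [0.007,0.05,0,0],
    [0.007,0.05,0,0],
    [0.007,0.05,0,0],
    [0.007,0.05,0,0],
    [0,0,0,0],
  ],
)

```text
clock: 53.62
eef_pos: [0.6503, -0.0546, 0.069]
tool_rot: [0.013, 1.0, 0.004, -0.01]
ft_force: [-0.5, -3.9, 5.1]
grip_width: 0.0117
grasp_force: 60.8
```

Call:
apply_moves(
  commands=[
    [0.007,0.05,0,0],
    [0.007,0.05,0,0],
    [0,0,0,0],
    [0,0,0,0],
    [0,0,0,0],
  ],
)

```text
clock: 54.03
eef_pos: [0.6502, -0.0533, 0.069]
tool_rot: [0.014, 1.0, 0.004, -0.01]
ft_force: [0.6, -4.8, 5.6]
grip_width: 0.012
grasp_force: 60.9
```

Call:
apply_moves(
  commands=[
    [0.007,0.05,0,0],
    [0,0,0,0],
    [0,0,0,0],
    [0,0,0,0],
    [0,0,0,0],
  ],
)

```text
clock: 54.45
eef_pos: [0.6502, -0.0532, 0.0691]
tool_rot: [0.014, 1.0, 0.003, -0.01]
ft_force: [-0.0, -7.1, 4.6]
grip_width: 0.0116
grasp_force: 60.8
```

Call:
apply_moves(
  commands=[
    [0.007,0.05,0,0],
    [0.007,0.05,0,0],
    [0,0,0,0],
    [0,0,0,0],
    [0,0,0,0],
  ],
)

```text
clock: 54.87
eef_pos: [0.6502, -0.053, 0.0691]
tool_rot: [0.015, 1.0, 0.002, -0.01]
ft_force: [0.7, -11.2, 4.1]
grip_width: 0.0116
grasp_force: 60.8
```

Call:
apply_moves(
  commands=[
    [0.007,0.05,0,0],
    [0.007,0.05,0,0],
    [0,0,0,0],
    [0,0,0,0],
    [0,0,0,0],
  ],
)

```text
clock: 55.28
eef_pos: [0.6502, -0.0528, 0.0691]
tool_rot: [0.015, 1.0, -0.0, -0.009]
ft_force: [1.1, -14.9, 4.0]
grip_width: 0.0118
grasp_force: 60.7
```

```bash
python3 - <<'E'
from m import *
st(); snap('wrist','w10'); snap('top','top5'); snap('scene','sc2')
im=cv2.imread('pics/w10.png'); s=cv2.imread('pics/sc2.png'); 
a=cv2.resize(s[200:300,330:450],(480,400),interpolation=cv2.INTER_CUBIC); w=im[60:480,240:640]
t=np.zeros((420,800,3),np.uint8); t[:,:400]=w; t[:333,400:]=cv2.resize(a,(400,333)); cv2.imwrite('pics/cmp.png',t)
E
```

```text
t 55.28 p [ 0.6502 -0.0528  0.0691] yaw 88.25 q6 -0.05 F [  1.1 -14.9   4. ] w 0.0118 g 60.7
```

View pics/cmp.png

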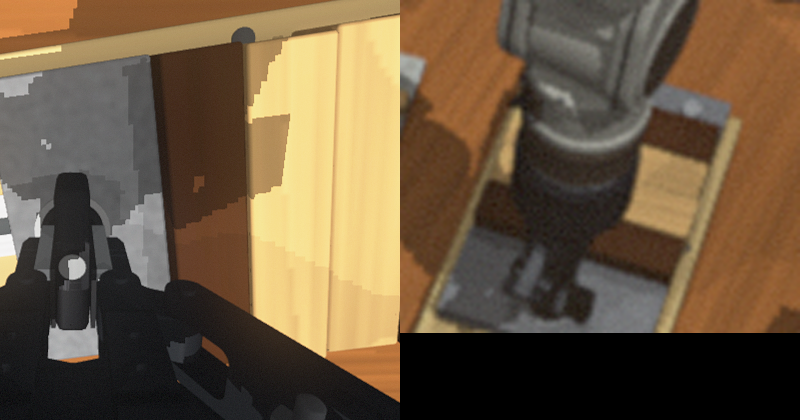

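The row is closed with no gaps, and the jaw doesn't yield at 15 N. Tightening clockwise while keeping the push on.

Call:
apply_moves(
  commands=[
    [0,0,0,0.1],
    [0,0,0,0.1],
    [0,0,0,0.1],
    [0,0,0,0.1],
    [0,0,0,0.1],
  ],
)

```text
clock: 55.85
eef_pos: [0.65, -0.0535, 0.0691]
tool_rot: [0.276, 0.961, -0.003, -0.009]
ft_force: [0.6, -19.2, 4.0]
grip_width: 0.0119
grasp_force: 60.6
```

Call:
apply_moves(
  commands=[
    [0,0,0,0.1],
    [0,0,0,0.1],
    [0,0,0,0.1],
    [0,0,0,0.1],
    [0,0,0,0.1],
  ],
)

```text
clock: 56.27
eef_pos: [0.6496, -0.054, 0.0691]
tool_rot: [0.516, 0.857, -0.006, -0.008]
ft_force: [-0.7, -18.6, 5.5]
grip_width: 0.0116
grasp_force: 60.8
```

Call:
apply_moves(
  commands=[
    [0,0,0,0.1],
    [0,0,0,0.1],
    [0,0,0,0.1],
    [0,0,0,0.1],
    [0,0,0,0.1],
  ],
)

```text
clock: 56.68
eef_pos: [0.6489, -0.0541, 0.0692]
tool_rot: [0.72, 0.694, -0.008, -0.007]
ft_force: [-3.4, -19.1, 6.9]
grip_width: 0.0116
grasp_force: 61.0
```

Call:
apply_moves(
  commands=[
    [0,0,0,0.08],
    [0,0,0,0.08],
    [0,0,0,0.08],
    [0,0,0,0.08],
    [0,0,0,0.08],
  ],
)

```text
clock: 57.1
eef_pos: [0.6484, -0.054, 0.0692]
tool_rot: [0.848, 0.529, -0.01, -0.005]
ft_force: [-4.9, -19.1, 7.1]
grip_width: 0.0116
grasp_force: 61.2
```

```bash
python3 - <<'E'
from m import *
o=st();print(np.round(o['ft_torque'],2))
E
```

```text
t 57.1 p [ 0.6484 -0.054   0.0692] yaw -26.07 q6 1.94 F [ -4.9 -19.1   7.1] w 0.0116 g 61.2
[-3.67  0.31  0.19]
```

Call:
apply_moves(
  commands=[
    [0,0,0,0.04],
    [0,0,0,0.04],
    [0,0,0,0.04],
    [0,0,0,0.04],
    [0,0,0,0],
  ],
)

```text
clock: 57.52
eef_pos: [0.6482, -0.0539, 0.0692]
tool_rot: [0.889, 0.458, -0.01, -0.005]
ft_force: [-5.2, -18.2, 6.6]
grip_width: 0.0116
grasp_force: 61.2
```

```bash
python3 - <<'E'
from m import *
o=st();print(np.round(o['ft_torque'],2))
E
```

```text
t 57.52 p [ 0.6482 -0.0539  0.0692] yaw -35.53 q6 2.11 F [ -5.2 -18.2   6.6] w 0.0116 g 61.2
[-3.66  0.39  0.01]
```

Call:
apply_moves(
  commands=[
    [0,0,0,0.04],
    [0,0,0,0.04],
    [0,0,0,0.04],
    [0,0,0,0],
    [0,0,0,0],
  ],
)

```text
clock: 57.93
eef_pos: [0.6479, -0.0538, 0.0692]
tool_rot: [0.915, 0.403, -0.011, -0.004]
ft_force: [-5.4, -18.2, 7.4]
grip_width: 0.0113
grasp_force: 62.2
```

```bash
python3 - <<'E'
from m import *
o=st();print(np.round(o['ft_torque'],2))
E
```

```text
t 57.93 p [ 0.6479 -0.0538  0.0692] yaw -42.52 q6 2.23 F [ -5.4 -18.2   7.4] w 0.0113 g 62.2
[-3.69  0.55  0.87]
```

Yaw torque has jumped to 0.87 N m, so the knob is at the end of its thread. I'll relax the push, release and rise.

Call:
apply_moves(
  commands=[
    [-0.12,0.06,0,0],
    [-0.12,0.06,0,0],
    [0,0,0,0],
    [0,0,0,0],
    [0,0,0,0],
  ],
)

```text
clock: 58.35
eef_pos: [0.6478, -0.0542, 0.0692]
tool_rot: [0.915, 0.404, -0.008, -0.007]
ft_force: [-1.4, -7.5, 6.4]
grip_width: 0.0117
grasp_force: 61.8
```

Call:
apply_moves(
  commands=[
    [0,0,0,0],
    [0,0,0,0],
    [0,0,0,0],
    [0,0,0,0],
    [0,0,0,0],
  ],
  claw=0.6,
)

```text
clock: 58.77
eef_pos: [0.6473, -0.0516, 0.0675]
tool_rot: [0.914, 0.404, -0.008, -0.01]
ft_force: [0.2, 0.3, 0.3]
grip_width: 0.0339
grasp_force: 0.0
```

Call:
apply_moves(
  commands=[
    [0,0,-0.5,0],
    [0,0,-1,0],
    [0,0,-1,0],
    [0,0,-1,0],
    [0,0,-1,0],
  ],
)

```text
clock: 59.18
eef_pos: [0.6496, -0.0531, 0.1596]
tool_rot: [0.915, 0.404, -0.007, -0.01]
ft_force: [0.4, -0.4, -0.3]
grip_width: 0.0341
grasp_force: 0.0
```

```bash
python3 - <<'E'
from m import *
o=st(); go(.5071,-.4425,.16,85.6)
E
```

```text
t 59.18 p [ 0.6496 -0.0531  0.1596] yaw -42.31 q6 2.22 F [ 0.4 -0.4 -0.3] w 0.0341 g 0.0
-> roll -2.132 then xyz [  5.61 -19.96  -0.09] q6 end~ -0.64
```

Call:
apply_moves(
  commands=[
    [0,0,0,-0.1066],
    [0,0,0,-0.1066],
    [0,0,0,-0.1066],
    [0,0,0,-0.1066],
    [0,0,0,-0.1066],
  ],
  claw=0.3,
)

```text
clock: 59.6
eef_pos: [0.6497, -0.0531, 0.1589]
tool_rot: [0.766, 0.643, -0.004, -0.011]
ft_force: [-0.7, -0.3, -0.6]
grip_width: 0.0601
grasp_force: 0.0
```

Call:
apply_moves(
  commands=[
    [0,0,0,-0.1066],
    [0,0,0,-0.1066],
    [0,0,0,-0.1066],
    [0,0,0,-0.1066],
    [0,0,0,-0.1066],
  ],
)

```text
clock: 60.02
eef_pos: [0.6497, -0.0531, 0.1588]
tool_rot: [0.559, 0.829, -0.001, -0.012]
ft_force: [0.2, -0.9, 0.6]
grip_width: 0.0597
grasp_force: 0.0
```

Call:
apply_moves(
  commands=[
    [0,0,0,-0.1066],
    [0,0,0,-0.1066],
    [0,0,0,-0.1066],
    [0,0,0,-0.1066],
    [0,0,0,-0.1066],
  ],
)

```text
clock: 60.43
eef_pos: [0.6497, -0.053, 0.1588]
tool_rot: [0.309, 0.951, 0.002, -0.012]
ft_force: [0.5, -0.1, 0.7]
grip_width: 0.06
grasp_force: 0.0
```

Call:
apply_moves(
  commands=[
    [0,0,0,-0.1066],
    [0,0,0,-0.1066],
    [0,0,0,-0.1066],
    [0,0,0,-0.1066],
    [0,0,0,-0.1066],
  ],
)

```text
clock: 60.85
eef_pos: [0.6497, -0.0531, 0.1587]
tool_rot: [0.036, 0.999, 0.005, -0.011]
ft_force: [0.6, 0.8, 0.3]
grip_width: 0.0599
grasp_force: 0.0
```

Call:
apply_moves(
  commands=[
    [0.28,-1,0,0],
    [0.28,-1,0,0],
    [0.28,-1,0,0],
    [0.28,-1,0,0],
    [0.28,-1,0,0],
  ],
)

```text
clock: 61.27
eef_pos: [0.6138, -0.1514, 0.1584]
tool_rot: [0.038, 0.999, 0.005, -0.011]
ft_force: [-0.1, 0.3, -0.6]
grip_width: 0.0598
grasp_force: 0.0
```

Call:
apply_moves(
  commands=[
    [0.28,-1,0,0],
    [0.28,-1,0,0],
    [0.28,-1,0,0],
    [0.28,-1,0,0],
    [0.28,-1,0,0],
  ],
)

```text
clock: 61.68
eef_pos: [0.5782, -0.2491, 0.1582]
tool_rot: [0.038, 0.999, 0.005, -0.011]
ft_force: [-0.1, 1.0, -0.9]
grip_width: 0.0596
grasp_force: 0.0
```

Call:
apply_moves(
  commands=[
    [0.28,-1,0,0],
    [0.28,-1,0,0],
    [0.28,-1,0,0],
    [0.28,-1,0,0],
    [0.28,-1,0,0],
  ],
)

```text
clock: 62.1
eef_pos: [0.5426, -0.3468, 0.1578]
tool_rot: [0.038, 0.999, 0.005, -0.011]
ft_force: [-1.1, 0.1, 0.4]
grip_width: 0.0599
grasp_force: 0.0
```

Call:
apply_moves(
  commands=[
    [0.28,-1,0,0],
    [0.28,-1,0,0],
    [0.28,-1,0,0],
    [0.28,-1,0,0],
    [0,-0.9,0,0],
  ],
)

```text
clock: 62.52
eef_pos: [0.5119, -0.4431, 0.1575]
tool_rot: [0.039, 0.999, 0.005, -0.011]
ft_force: [0.5, 0.4, 0.5]
grip_width: 0.0596
grasp_force: 0.0
```

Call:
apply_moves(
  commands=[
    [0,0,0,0],
    [0,0,0,0],
    [0,0,0,0],
    [0,0,0,0],
    [0,0,0,0],
  ],
)

```text
clock: 62.93
eef_pos: [0.5134, -0.4408, 0.1568]
tool_rot: [0.038, 0.999, 0.005, -0.011]
ft_force: [0.1, 0.6, 0.4]
grip_width: 0.0595
grasp_force: 0.0
```

```bash
python3 - <<'E'
from m import *
o=st(); go(.5071,-.4425,.028,85.6)
snap('wrist','w11'); a=np.radians(-4.4);c,s=np.cos(a),np.sin(a)
P=w2px('w11',[(.5071+u*c-v*s,-.4425+u*s+v*c,.022) for u,v in [(-.06,-.018),(-.06,.018),(.06,.018),(.06,-.018)]]); print(P)
im=cv2.imread('pics/w11.png'); sat=cv2.cvtColor(im,cv2.COLOR_BGR2HSV)[:,:,1]
m=(sat<50).astype(np.uint8); m[345:]=0
n,l,S,C=cv2.connectedComponentsWithStats(m)
for i in range(1,n):
    if S[i,4]>1500: 
        print(S[i],C[i]); print(cv2.minAreaRect(np.argwhere(l==i)[:,::-1].astype(np.float32)))
E
```

```text
t 62.93 p [ 0.5134 -0.4408  0.1568] yaw 85.68 q6 -0.63 F [0.1 0.6 0.4] w 0.0595 g 0.0
-> roll 0.001 then xyz [ 0.16 -0.17  6.44] q6 end~ -0.64
[[281.61204108 136.42392722]
 [336.37613918 136.51041608]
 [333.40021067 303.39381208]
 [284.91317425 303.51760133]]
[  21    0   55   93 2898] [47.57453416 44.11663216]
((47.7764892578125, 46.052734375), (101.94219970703125, 31.88837432861328), 76.72360229492188)
[ 279  136   54  167 8547] [306.21434421 217.22452322]
((305.5, 219.0), (166.0, 53.0), 90.0)
[   0  276  139   69 6264] [ 66.15421456 317.35280971]
((69.0, 310.0), (138.0, 68.0), 0.0)
```

Call:
apply_moves(
  commands=[
    [0.16,-0.15,1,0],
    [0,0,1,0],
    [0,0,1,0],
    [0,0,1,0],
    [0,0,1,0],
  ],
)

```text
clock: 63.4
eef_pos: [0.5077, -0.4428, 0.056]
tool_rot: [0.038, 0.999, 0.005, -0.011]
ft_force: [-0.6, -0.3, -1.0]
grip_width: 0.0597
grasp_force: 0.0
```

Call:
apply_moves(
  commands=[
    [0,0,0.8,0],
    [0,0,0.5,0],
    [0,0,0.2,0],
    [0,0,0,0],
    [0,0,0,0],
  ],
)

```text
clock: 63.82
eef_pos: [0.5073, -0.4433, 0.0274]
tool_rot: [0.038, 0.999, 0.005, -0.011]
ft_force: [0.6, 0.6, 0.7]
grip_width: 0.0599
grasp_force: 0.0
```

```bash
python3 - <<'E'
from m import *
o=st(); go(.507,-.443,.026,85.6)
E
```

```text
t 63.82 p [ 0.5073 -0.4433  0.0274] yaw 85.61 q6 -0.64 F [0.6 0.6 0.7] w 0.0599 g 0.0
-> roll 0.0 then xyz [0.01 0.02 0.07] q6 end~ -0.64
```

Call:
apply_moves(
  commands=[
    [0,0,0,0],
    [0,0,0,0],
    [0,0,0,0],
    [0,0,0,0],
    [0,0,0,0],
  ],
  claw=1,
)

```text
clock: 64.23
eef_pos: [0.5076, -0.4439, 0.0284]
tool_rot: [0.038, 0.999, 0.004, -0.01]
ft_force: [0.6, 0.7, 5.6]
grip_width: 0.0346
grasp_force: 64.4
```

Call:
apply_moves(
  commands=[
    [0,0,-0.4,0],
    [0,0,-1,0],
    [0,0,-1,0],
    [0,0,-1,0],
    [0,0,-1,0],
  ],
)

```text
clock: 64.65
eef_pos: [0.5072, -0.4431, 0.1131]
tool_rot: [0.038, 0.999, 0.007, -0.013]
ft_force: [-0.7, -0.6, -7.7]
grip_width: 0.0345
grasp_force: 62.9
```

Call:
apply_moves(
  commands=[
    [0,0,-0.8,0],
    [0,0,0,0.11],
    [0,0,0,0.11],
    [0,0,0,0.11],
    [0,0,0,0.11],
  ],
)

```text
clock: 65.07
eef_pos: [0.5076, -0.4433, 0.1284]
tool_rot: [0.268, 0.963, 0.004, -0.014]
ft_force: [0.1, 0.5, -7.3]
grip_width: 0.0346
grasp_force: 63.0
```

Call:
apply_moves(
  commands=[
    [0,0,0,0.11],
    [0,0,0,0.11],
    [0,0,0,0.11],
    [0,0,0,0.11],
    [0,0,0,0.11],
  ],
)

```text
clock: 65.48
eef_pos: [0.5076, -0.4433, 0.1282]
tool_rot: [0.531, 0.847, -0.001, -0.015]
ft_force: [-0.4, 0.0, -7.1]
grip_width: 0.0348
grasp_force: 63.0
```

Call:
apply_moves(
  commands=[
    [0,0,0,0.11],
    [0,0,0,0.11],
    [0,0,0,0.11],
    [0,0,0,0],
    [0,0,0,0],
  ],
)

```text
clock: 65.9
eef_pos: [0.508, -0.4436, 0.1288]
tool_rot: [0.665, 0.746, -0.003, -0.014]
ft_force: [-0.3, 0.4, -6.3]
grip_width: 0.0343
grasp_force: 62.9
```

```bash
python3 - <<'E'
from m import *
o=st(); go(.636,.0515,.14,6.4)
E
```

```text
t 65.9 p [ 0.508  -0.4436  0.1288] yaw 6.57 q6 0.74 F [-0.3  0.4 -6.3] w 0.0343 g 62.9
-> roll 0.003 then xyz [23.9   9.1  -0.38] q6 end~ 1.54
```

Call:
apply_moves(
  commands=[
    [1,0.38,-0.05,0],
    [1,0.38,-0.05,0],
    [1,0.38,-0.05,0],
    [1,0.38,-0.05,0],
    [1,0.38,-0.05,0],
  ],
)

```text
clock: 66.32
eef_pos: [0.5352, -0.3397, 0.1354]
tool_rot: [0.666, 0.746, -0.003, -0.013]
ft_force: [0.6, -0.6, -6.9]
grip_width: 0.0346
grasp_force: 62.9
```

Call:
apply_moves(
  commands=[
    [1,0.38,-0.05,0],
    [1,0.38,-0.05,0],
    [1,0.38,-0.05,0],
    [1,0.38,-0.05,0],
    [1,0.38,-0.05,0],
  ],
)

```text
clock: 66.73
eef_pos: [0.562, -0.236, 0.1413]
tool_rot: [0.665, 0.746, -0.003, -0.013]
ft_force: [-0.9, 0.4, -7.5]
grip_width: 0.0347
grasp_force: 62.9
```

Call:
apply_moves(
  commands=[
    [1,0.38,0,0],
    [1,0.38,0,0],
    [1,0.38,0,0],
    [1,0.38,0,0],
    [1,0.38,0,0],
  ],
)

```text
clock: 67.15
eef_pos: [0.5886, -0.1325, 0.1419]
tool_rot: [0.665, 0.746, -0.003, -0.012]
ft_force: [0.6, -0.1, -7.3]
grip_width: 0.0345
grasp_force: 62.9
```

Call:
apply_moves(
  commands=[
    [1,0.38,0,0],
    [1,0.38,0,0],
    [1,0.38,0,0],
    [1,0.38,0,0],
    [1,0.38,0,0],
  ],
)

```text
clock: 67.57
eef_pos: [0.6152, -0.029, 0.1424]
tool_rot: [0.665, 0.746, -0.004, -0.012]
ft_force: [0.6, 0.0, -6.9]
grip_width: 0.0346
grasp_force: 62.9
```

Call:
apply_moves(
  commands=[
    [1,0.38,0,0],
    [1,0.38,0,0],
    [1,0.38,0,0],
    [0.9,0,0,0],
    [0,0,0,0],
  ],
)

```text
clock: 67.98
eef_pos: [0.6289, 0.0542, 0.1428]
tool_rot: [0.664, 0.748, -0.003, -0.013]
ft_force: [0.0, 0.4, -7.4]
grip_width: 0.0343
grasp_force: 62.9
```

Call:
apply_moves(
  commands=[
    [0,0,0,0],
    [0,0,0,0],
    [0,0,0,0],
    [0,0,0,0],
    [0,0,0,0],
  ],
)

```text
clock: 68.4
eef_pos: [0.6296, 0.0491, 0.1435]
tool_rot: [0.667, 0.745, -0.003, -0.012]
ft_force: [-0.2, 0.4, -6.9]
grip_width: 0.0341
grasp_force: 62.9
```

```bash
python3 - <<'E'
from m import *
o=st(); go(.636,.0515,.080,6.5)
E
```

```text
t 68.4 p [0.6296 0.0491 0.1435] yaw 6.35 q6 1.53 F [-0.2  0.4 -6.9] w 0.0341 g 62.9
-> roll -0.002 then xyz [0.04 0.39 3.17] q6 end~ 1.54
```

Call:
apply_moves(
  commands=[
    [0.02,0.2,0.8,0],
    [0.02,0.18,0.8,0],
    [0,0,0.8,0],
    [0,0,0.4,0],
    [0,0,0,0],
  ],
)

```text
clock: 68.82
eef_pos: [0.6338, 0.0517, 0.0847]
tool_rot: [0.667, 0.745, -0.005, -0.014]
ft_force: [-1.1, -0.0, -7.7]
grip_width: 0.0345
grasp_force: 62.8
```

Call:
apply_moves(
  commands=[
    [0,0,0.1,0],
    [0,0,0.1,0],
    [0,0,0,0],
    [0,0,0,0],
    [0,0,0,0],
  ],
)

```text
clock: 69.23
eef_pos: [0.6363, 0.0524, 0.0843]
tool_rot: [0.666, 0.745, -0.002, -0.011]
ft_force: [-1.0, 0.2, -6.5]
grip_width: 0.0346
grasp_force: 62.9
```

```bash
python3 - <<'E'
from m import *
o=st(); go(.636,.0515,.078,6.5)
E
```

```text
t 69.23 p [0.6363 0.0524 0.0843] yaw 6.41 q6 1.54 F [-1.   0.2 -6.5] w 0.0346 g 62.9
-> roll -0.001 then xyz [-0.05 -0.01  0.32] q6 end~ 1.54
```

Call:
apply_moves(
  commands=[
    [-0.03,0,0.1,0],
    [0,0,0.06,0],
    [0,0,0.05,0],
    [0,0,0,0],
    [0,0,0,0],
  ],
)

```text
clock: 69.65
eef_pos: [0.6361, 0.0516, 0.0802]
tool_rot: [0.667, 0.745, -0.003, -0.011]
ft_force: [-1.9, -1.3, 0.6]
grip_width: 0.0343
grasp_force: 63.6
```

Call:
apply_moves(
  commands=[
    [0,0,0.05,0],
    [0,0,0.04,0],
    [0,0,0,0],
    [0,0,0,0],
    [0,0,0,0],
  ],
)

```text
clock: 70.07
eef_pos: [0.6362, 0.0515, 0.0798]
tool_rot: [0.667, 0.745, -0.002, -0.011]
ft_force: [-4.8, -2.4, 7.0]
grip_width: 0.035
grasp_force: 64.7
```

Call:
apply_moves(
  commands=[
    [0,0,0,0],
    [0,0,0,0],
    [0,0,0,0],
    [0,0,0,0],
    [0,0,0,0],
  ],
  claw=0.4,
)

```text
clock: 70.48
eef_pos: [0.6359, 0.052, 0.0773]
tool_rot: [0.666, 0.745, -0.003, -0.012]
ft_force: [0.0, -0.4, 0.4]
grip_width: 0.0511
grasp_force: 0.0
```

Call:
apply_moves(
  commands=[
    [0,0,-0.2,0],
    [0,0,-0.6,0],
    [0,0,-1,0],
    [0,0,-1,0],
    [0,0,-1,0],
  ],
)

```text
clock: 70.9
eef_pos: [0.6372, 0.051, 0.1541]
tool_rot: [0.666, 0.745, -0.003, -0.012]
ft_force: [0.1, 0.2, -0.5]
grip_width: 0.0512
grasp_force: 0.0
```

Call:
apply_moves(
  commands=[
    [0,0,-1,0],
    [0,0,-1,0],
    [0,-1,-1,0],
    [0,-1,-1,0],
    [0,-1,0,0],
  ],
)

```text
clock: 71.32
eef_pos: [0.5812, 0.0435, 0.2393]
tool_rot: [0.666, 0.745, -0.0, -0.009]
ft_force: [0.1, -0.3, 0.7]
grip_width: 0.0511
grasp_force: 0.0
```

Call:
apply_moves(
  commands=[
    [0,-1,0,0],
    [0,-1,0,0],
    [0,-1,0,0],
    [0,-1,0,0],
    [0,0,0,0],
  ],
)

```text
clock: 71.73
eef_pos: [0.4966, 0.0341, 0.2368]
tool_rot: [0.667, 0.745, -0.004, -0.013]
ft_force: [-0.3, -0.2, -1.4]
grip_width: 0.0511
grasp_force: 0.0
```

```bash
python3 - <<'E'
from m import *
st(); snap('wrist','w12'); snap('top','top6'); snap('scene','sc3')
im=cv2.imread('pics/w12.png')
J0=lambda x,y,z:J(x-.0015,y,z)
print('pred caul top corners',w2px('w12',[J0(a,b,.072) for a,b in [(-.018,-.004),(.018,-.004),(.018,-.124),(-.018,-.124)]]).round())
a,b=cv2.imread('pics/top1.png'),cv2.imread('pics/top6.png')
for n,(x0,x1,y0,y1) in dict(tape=(232,255,240,275),wax=(415,448,150,190)).items():
    c=a[y0:y1,x0:x1]; r=cv2.matchTemplate(b[y0-15:y1+15,x0-15:x1+15],c,cv2.TM_CCOEFF_NORMED); _,m,_,l=cv2.minMaxLoc(r); print(n,l[0]-15,l[1]-15,round(m,2))
# caul in the top picture: predicted vs grey blob over row
q=w2px('top6',[J0(a,b,.072) for a,b in [(-.018,-.004),(.018,-.004),(.018,-.124),(-.018,-.124)]]).round(1);print(q)
s=cv2.cvtColor(b,cv2.COLOR_BGR2HSV)[:,:,1]; v=cv2.cvtColor(b,cv2.COLOR_BGR2GRAY)
for c in (270,285,300,312): print(c,[(int(s[r,c]),int(v[r,c])) for r in range(164,206,3)])
for r in (178,184): print(r,[(int(s[r,c]),int(v[r,c])) for c in range(262,330,3)])
E
```

```text
t 71.73 p [0.4966 0.0341 0.2368] yaw 6.4 q6 1.52 F [-0.3 -0.2 -1.4] w 0.0511 g 0.0
pred caul top corners [[487. 139.]
 [537. 139.]
 [513. 291.]
 [468. 291.]]
tape 0 0 1.0
wax 0 0 1.0
[[272.8 188.2]
 [271.2 176.1]
 [311.9 170.6]
 [313.5 182.7]]
270 [(157, 49), (149, 51), (149, 51), (128, 51), (21, 121), (19, 145), (20, 161), (20, 165), (18, 157), (13, 156), (19, 144), (27, 73), (29, 69), (27, 54)]
285 [(108, 155), (108, 155), (109, 153), (39, 125), (21, 152), (20, 167), (19, 175), (18, 182), (10, 183), (6, 183), (10, 183), (15, 182), (20, 176), (21, 166)]
300 [(94, 168), (94, 167), (98, 167), (28, 96), (20, 111), (21, 153), (21, 166), (16, 171), (9, 178), (4, 187), (10, 185), (19, 183), (21, 175), (20, 165)]
312 [(44, 53), (162, 39), (160, 52), (69, 75), (20, 152), (17, 144), (19, 135), (18, 151), (14, 165), (17, 179), (4, 187), (0, 186), (1, 184), (3, 184)]
178 [(21, 96), (21, 166), (24, 94), (20, 159), (20, 159), (20, 159), (20, 161), (19, 162), (21, 164), (20, 164), (21, 164), (21, 166), (19, 168), (31, 55), (20, 175), (21, 84), (20, 176), (54, 72), (2, 110), (4, 61), (4, 63), (85, 21), (23, 33)]
184 [(19, 106), (19, 181), (22, 102), (20, 179), (20, 178), (21, 179), (21, 180), (21, 179), (20, 180), (20, 180), (20, 180), (18, 181), (18, 181), (24, 63), (14, 184), (21, 34), (11, 184), (27, 145), (5, 104), (6, 118), (5, 112), (7, 71), (0, 72)]
```

Tape and wax haven't moved. I'll swing the arm aside for a clear top check.

Call:
apply_moves(
  commands=[
    [1,0,0,0],
    [1,0,0,0],
    [1,0,0,0],
    [1,0,0,0],
    [1,0,0,0],
  ],
)

```text
clock: 72.3
eef_pos: [0.4899, 0.135, 0.2375]
tool_rot: [0.667, 0.745, -0.003, -0.012]
ft_force: [-0.3, -0.4, 0.1]
grip_width: 0.0511
grasp_force: 0.0
```

Call:
apply_moves(
  commands=[
    [1,0,0,0],
    [1,0,0,0],
    [1,0,0,0],
    [1,0,0,0],
    [1,0,0,0],
  ],
)

```text
clock: 72.72
eef_pos: [0.4786, 0.2348, 0.2388]
tool_rot: [0.666, 0.745, -0.003, -0.012]
ft_force: [-0.1, 0.8, -0.6]
grip_width: 0.0509
grasp_force: 0.0
```

Call:
apply_moves(
  commands=[
    [1,0,0,0],
    [1,0,0,0],
    [1,0,0,0],
    [0,0,0,0],
    [0,0,0,0],
  ],
)

```text
clock: 73.13
eef_pos: [0.4715, 0.294, 0.2392]
tool_rot: [0.666, 0.746, -0.003, -0.012]
ft_force: [-0.4, 0.2, -0.0]
grip_width: 0.0509
grasp_force: 0.0
```

```bash
python3 - <<'E'
from m import *
st(); snap('top','top7'); b=cv2.imread('pics/top7.png')
H=cv2.cvtColor(b,cv2.COLOR_BGR2HSV)
# sample in jig coordinates at z=.05: class per point
def cls(p):
    u,v=np.round(p).astype(int); h,s,g=[int(k) for k in H[v,u]]
    if s<60: return 'g' if g>60 else 'k'
    if g<110: return 'D'
    return 'L' if h>=14 and s<150 else 'o'
for x in np.arange(-.085,.086,.005):
    print('%+.3f'%x,''.join(cls(w2px('top7',[J(x-.0015,y,.05)])[0]) for y in np.arange(.04,-.2,-.004)))
print('stickers')
a=np.radians(10.1);c,s=np.cos(a),np.sin(a)
for u in np.arange(-.055,.056,.01):
    print('%+.3f'%u,''.join(cls(w2px('top7',[(.443+u*c-w*s,.0095+u*s+w*c,.053)])[0]) for w in np.arange(.1,-.101,-.005)))
E
```

```text
t 73.13 p [0.4715 0.294  0.2392] yaw 6.53 q6 2.0 F [-0.4  0.2 -0. ] w 0.0509 g 0.0
-0.085 oDDDDDDDLDDDDDDDDDDDDDDDDDDDDDDDDDDDDDDDDDDDDDDDDDDDDDDDDDDD
-0.080 oDDLLLLLLLLLLDDDDDDDDDDDDDDDDDDDDDDDDDDDDLLLLLLDLLLLDDLLLDLL
-0.075 oDDLLDLLLLLDLDDDDDDDDDDDDDDDDDDkkDDDDDDDDDDDDDDDDDDDDDDDDDLL
-0.070 oDggggggggkDDDDDDDDDDDDDDDDDDDDDDDDDDDDDDDDggggggggggggggggg
-0.065 oDggggggggkDDDDDDDDLLLLLLLDLLLLLLLLDDDDDDDkggggggggggggggggL
-0.060 oDDgggggggDDDDDDDDDLLLLLLLLLLLLLLLLDDDDDDDgggggggggggggggggL
-0.055 oDggggggggDDDDDDDDDLLLLLLLLLLLLLLLLDDDDDDDgggggggggggggggggg
-0.050 oDggggggggDDDDDDDDDLLLLLLLLLLLLLLLDDDDDDDDDggggggggggggggggg
-0.045 oDggggggggkDDDDDDDDLLLLLLLDLLLLLLLLDDDDDDDDggggggggggggggggg
-0.040 oDDgggggggkDDDDDDDDLLLLLLLLLLLLLLLLDDDDDDDgggggggggggggggggL
-0.035 DDgggggggkDDDDDDDDDLLLLLLLLLLLLLLLLDDDDDDDggggggggggggkkgggg
-0.030 oDgggggggkDDDDDDDDDLLLLLLLLLLLLLLLLDDDDDDDggggggggggkkkkkggg
-0.025 oDggggggggDDDDDDDDDLLDDDDDDDDLLDDDDDDDDDDDDggggggggkkkkkkkgL
-0.020 oDggggggggkDDDDDDDDLDDDDDLDDDLLLLLLDDDDDDDggggggkgkgkkkkDDgg
-0.015 oDggggggggkggggkggggkDggggkgggggDgggkDDggDggggggkggkkkkkkk
[... 1259 characters left out ...]
ooooooooooooooooooooooooooooooooooo
+0.085 oooooooooooooooooooooooooooooooooooooooooooooooooooooooooooo
stickers
-0.055 oooooooooDDDDooooooooooooooDDDDoooooooooo
-0.045 ooggggggggLLLgggggggggggggggLLLggggggggoo
-0.035 ooggggggggDDLDggggggggggggggLDLggggggggoo
-0.025 ooggggDDDDDDDDDDDDDDDDDDDDDDDDDDDDgggggoo
-0.015 ooggggDDDDDDDDDDDDDDDDDDDDDDDDDDDDgggggoo
-0.005 ooggggDDDDDDDDDDDDDDDDDDDDDDDDDDDDgggggoo
+0.005 ooggggLLLLLLLLLLLLLLLLLLLLLLLLLLLLgggggoo
+0.015 ooggggLLLLLLLLLLLLLLLLLLLLLLLLLLLLggggLoo
+0.025 ooggggLLLLLLLLLLLLLLLLLLLLLLLLLLLLgggggoo
+0.035 ooggggggggLLLgggggggggggggggLLLggggggggoo
+0.045 ooggggggggLLLgggggggggggggggLLLggggggggoo
+0.055 ooooooooooooooooooooooooooooooooooooooooo
```

The check confirms it: the row is tight and level, the caul lies over all four strips, and the blank sits square across both stickers. Handing in.

```bash
python3 -c "
from workcell import bot
print(bot.job_done())"
```

```text
the job is handed in; nothing more can be done
None
```

The job is done and handed in: the blank is airing squarely across both stickers, all four strips are clamped tight and level in the jig with the caul on top, and the tape measure and wax tin have not moved.

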